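# Release the jammed sample tray of a tube reader and load it

### The job

The tube reader's tray is locked shut: take the release pin from its stand and push it down through the small access hole in the reader's top to trip the hidden catch, so that the tray springs out. Lay every sample tube from the white sheet in a V-groove of its own, rounded end towards the reader, and push it gently along the groove until it is fully home against the stop, then push the tray in smoothly until it latches. Put the pin back in its stand, pushed fully down, let go of everything and leave the bottle, carton and beaker alone.

Things in the scene. Friction and masses are not known exactly. Their poses are not given: they have to be found in the camera images.
- access_hole (a point): 11 mm round hole in a grey 50 mm square insert in the flat top of the tube reader, a fixed white box 240 deep (x), 248 wide, 120 mm high. Point: centre of the hole's mouth, level with the top. x points into the reader: its front face is 40 mm in front (-x), its middle plane 58 mm to -y. The tray slides through a mouth in the front, 216 mm wide, roof 65 mm above the bench.
- latch (a joint): Hidden spring latch under the access hole: its 22 mm round pad, centred below the hole, lies 36 mm below the hole's mouth at rest. Value: m it is pushed down, 0 to 0.012 (hard stop). Takes 2 N to start, 5 N at the end. It frees the tray when down about 9 mm and rises again by itself.
- tray (a joint): Reader's tray: m it is out. 0 latched, 0.125 fully out (end stop), -0.007 inner stop. When unlatched a spring drives it out in about 1.5 s (4.5 N shut, 3 N out). To shut it, push the lip in at below 0.1 m/s to about -0.004 (up to 15 N near the end) and let go: the latch holds it at 0. Floor 18 mm above the bench; on it a metal block with four 90-degree V-grooves, edges 40 mm above the bench.
- tray_lip (a point): Middle of the outer face of the tray's grey front lip, 20 mm above the bench; moves with the tray. The lip is 8 mm thick, 204 mm wide and stands from 6 to 35 mm above the bench. x points into the reader: pushing along x shuts the tray.
- groove1_stop (a point): Inner end of V-groove 1 (leftmost, +y), on the black stop; moves with the tray. Point: where a home tube's tip touches, at its axis, 45 mm above the bench. x runs along the groove into the reader. Groove: 79 mm long to -x; a home tube's cap hangs out in front of it. Tray out, the point is 15 mm inside the mouth (roof 20 mm above it): lay the tube about 20 mm short and push it home by the cap.
- groove2_stop (a point): Inner end of V-groove 2 (next, 46 mm to -y), on the black stop; moves with the tray. Point: where a home tube's tip touches, at its axis, 45 mm above the bench. x runs along the groove into the reader. Groove: 79 mm long to -x; a home tube's cap hangs out in front of it. Tray out, the point is 15 mm inside the mouth (roof 20 mm above it): lay the tube about 20 mm short and push it home by the cap.
- groove3_stop (a point): Inner end of V-groove 3 (next, 46 mm to -y), on the black stop; moves with the tray. Point: where a home tube's tip touches, at its axis, 45 mm above the bench. x runs along the groove into the reader. Groove: 79 mm long to -x; a home tube's cap hangs out in front of it. Tray out, the point is 15 mm inside the mouth (roof 20 mm above it): lay the tube about 20 mm short and push it home by the cap.
- groove4_stop (a point): Inner end of V-groove 4 (rightmost, -y), on the black stop; moves with the tray. Point: where a home tube's tip touches, at its axis, 45 mm above the bench. x runs along the groove into the reader. Groove: 79 mm long to -x; a home tube's cap hangs out in front of it. Tray out, the point is 15 mm inside the mouth (roof 20 mm above it): lay the tube about 20 mm short and push it home by the cap.
- pin_handle (a point): Release pin: black square handle 16 x 16 mm, 44 mm tall, with a steel shank 6 mm in diameter sticking out 60 mm straight below it; 40 g. It stands upright in its stand. Point: centre of the handle; z points up along the pin, x and y are square to the handle's sides.
- pin_tip (a point): Lower tip of the release pin, on its axis, 82 mm below the centre of the handle.
- stand_hole (a point): Pin stand: fixed grey block 60 x 60 mm, 70 mm tall, with a round 11 mm hole (with a 3 mm chamfer), 66 mm deep, in the middle of its top. Point: centre of the hole's mouth, on the top face. The pin is put away when its handle's lower face rests on the top, its tip 60 mm below this point.
- tube1_centre (a point): Tube 1 (None if absent): round, grey-blue, 16 mm diameter, one end rounded, at the other a grey square cap 16 x 16 mm, 24 mm long; 104 mm in all, 28 g. Lies on the sheet, a flat of the cap down, so it does not roll. Point: half-way along, on the axis, 8 mm above what it lies on; x points along it from cap to rounded end: cap centre 40 mm behind (-x), tip 52 mm ahead.
- tube2_centre (a point): Tube 2 (None if absent): round, grey-blue, 16 mm diameter, one end rounded, at the other a grey square cap 16 x 16 mm, 24 mm long; 104 mm in all, 28 g. Lies on the sheet, a flat of the cap down, so it does not roll. Point: half-way along, on the axis, 8 mm above what it lies on; x points along it from cap to rounded end: cap centre 40 mm behind (-x), tip 52 mm ahead.
- tube3_centre (a point): Tube 3 (None if absent): round, grey-blue, 16 mm diameter, one end rounded, at the other a grey square cap 16 x 16 mm, 24 mm long; 104 mm in all, 28 g. Lies on the sheet, a flat of the cap down, so it does not roll. Point: half-way along, on the axis, 8 mm above what it lies on; x points along it from cap to rounded end: cap centre 40 mm behind (-x), tip 52 mm ahead.
- tube4_centre (a point): Tube 4 (None if absent): round, grey-blue, 16 mm diameter, one end rounded, at the other a grey square cap 16 x 16 mm, 24 mm long; 104 mm in all, 28 g. Lies on the sheet, a flat of the cap down, so it does not roll. Point: half-way along, on the axis, 8 mm above what it lies on; x points along it from cap to rounded end: cap centre 40 mm behind (-x), tip 52 mm ahead.
- tube1_tip (a point): Rounded tip of tube 1, on its axis.
- tube2_tip (a point): Rounded tip of tube 2, on its axis.
- tube3_tip (a point): Rounded tip of tube 3, on its axis.
- tube4_tip (a point): Rounded tip of tube 4, on its axis.
- sheet: White absorbent paper sheet, 280 x 200 mm, 2 mm thick, fixed flat on the bench; the tubes start on it. Origin: centre of its underside.
- reagent: Bystander: white bottle, 52 mm diameter, 120 mm tall. Origin: centre of its base.
- carton: Bystander: cardboard carton 70 x 120 x 60 mm. Origin: centre of its base.
- beaker: Bystander: clear plastic beaker, 64 mm diameter, 80 mm tall. Origin: centre of its base.

How it is judged:
On the way, in this order (a step that is already met when the one before it is completed fails the run):
1. the pin, held in the access hole, pushes the hidden latch down (value of joint latch above 0.004 m and horizontal distance between pin_tip and access_hole below 0.008 m and z of pin_tip in the frame of access_hole below -0.03 m).
2. the tray has sprung out (value of joint tray above 0.115 m), for 0.2 s.
3. with the tray out, every tube lies in a groove, home against the stop, and is let go (value of joint tray above 0.115 m and ((distance between tube1_tip and groove1_stop below 0.005 m and angle between the x axis of tube1_centre and the x axis of groove1_stop, either way round below 0.08 rad) or (distance between tube1_tip and groove2_stop below 0.005 m and angle between the x axis of tube1_centre and the x axis of groove2_stop, either way round below 0.08 rad) or (distance between tube1_tip and groove3_stop below 0.005 m and angle between the x axis of tube1_centre and the x axis of groove3_stop, either way round below 0.08 rad) or (distance between tube1_tip and groove4_stop below 0.005 m and angle between the x axis of tube1_centre and the x axis of groove4_stop, either way round below 0.08 rad)) and ((distance between tube2_tip and groove1_stop below 0.005 m and angle between the x axis of tube2_centre and the x axis of groove1_stop, either way round below 0.08 rad) or (distance between tube2_tip and groove2_stop below 0.005 m and angle between the x axis of tube2_centre and the x axis of groove2_stop, either way round below 0.08 rad) or (distance between tube2_tip and groove3_stop below 0.005 m and angle between the x axis of tube2_centre and the x axis of groove3_stop, either way round below 0.08 rad) or (distance between tube2_tip and groove4_stop below 0.005 m and angle between the x axis of tube2_centre and the x axis of groove4_stop, either way round below 0.08 rad)) and ((distance between tube3_tip and groove1_stop below 0.005 m and angle between the x axis of tube3_centre and the x axis of groove1_stop, either way round below 0.08 rad) or (distance between tube3_tip and groove2_stop below 0.005 m and angle between the x axis of tube3_centre and the x axis of groove2_stop, either way round below 0.08 rad) or (distance between tube3_tip and groove3_stop below 0.005 m and angle between the x axis of tube3_centre and the x axis of groove3_stop, either way round below 0.08 rad) or (distance between tube3_tip and groove4_stop below 0.005 m and angle between the x axis of tube3_centre and the x axis of groove4_stop, either way round below 0.08 rad)) and ((distance between tube4_tip and groove1_stop below 0.005 m and angle between the x axis of tube4_centre and the x axis of groove1_stop, either way round below 0.08 rad) or (distance between tube4_tip and groove2_stop below 0.005 m and angle between the x axis of tube4_centre and the x axis of groove2_stop, either way round below 0.08 rad) or (distance between tube4_tip and groove3_stop below 0.005 m and angle between the x axis of tube4_centre and the x axis of groove3_stop, either way round below 0.08 rad) or (distance between tube4_tip and groove4_stop below 0.005 m and angle between the x axis of tube4_centre and the x axis of groove4_stop, either way round below 0.08 rad)) and contact force between each of tube1, tube2, tube3, tube4 and the fingers below 0.05 N), for 0.3 s.
4. the tray is shut and latched (value of joint tray below 0.005 m), for 0.3 s.
At the end, for the whole second after the job is handed in: Tray latched shut (within 5 mm); every tube present in a groove, rounded end in, tip within 5 mm of the stop point, parallel within 0.08 rad; pin down in its stand (tip 56 mm or more below its top, tilt under 0.15 rad) and at rest; latch up (value of joint tray below 0.005 m and ((distance between tube1_tip and groove1_stop below 0.005 m and angle between the x axis of tube1_centre and the x axis of groove1_stop, either way round below 0.08 rad) or (distance between tube1_tip and groove2_stop below 0.005 m and angle between the x axis of tube1_centre and the x axis of groove2_stop, either way round below 0.08 rad) or (distance between tube1_tip and groove3_stop below 0.005 m and angle between the x axis of tube1_centre and the x axis of groove3_stop, either way round below 0.08 rad) or (distance between tube1_tip and groove4_stop below 0.005 m and angle between the x axis of tube1_centre and the x axis of groove4_stop, either way round below 0.08 rad)) and ((distance between tube2_tip and groove1_stop below 0.005 m and angle between the x axis of tube2_centre and the x axis of groove1_stop, either way round below 0.08 rad) or (distance between tube2_tip and groove2_stop below 0.005 m and angle between the x axis of tube2_centre and the x axis of groove2_stop, either way round below 0.08 rad) or (distance between tube2_tip and groove3_stop below 0.005 m and angle between the x axis of tube2_centre and the x axis of groove3_stop, either way round below 0.08 rad) or (distance between tube2_tip and groove4_stop below 0.005 m and angle between the x axis of tube2_centre and the x axis of groove4_stop, either way round below 0.08 rad)) and ((distance between tube3_tip and groove1_stop below 0.005 m and angle between the x axis of tube3_centre and the x axis of groove1_stop, either way round below 0.08 rad) or (distance between tube3_tip and groove2_stop below 0.005 m and angle between the x axis of tube3_centre and the x axis of groove2_stop, either way round below 0.08 rad) or (distance between tube3_tip and groove3_stop below 0.005 m and angle between the x axis of tube3_centre and the x axis of groove3_stop, either way round below 0.08 rad) or (distance between tube3_tip and groove4_stop below 0.005 m and angle between the x axis of tube3_centre and the x axis of groove4_stop, either way round below 0.08 rad)) and ((distance between tube4_tip and groove1_stop below 0.005 m and angle between the x axis of tube4_centre and the x axis of groove1_stop, either way round below 0.08 rad) or (distance between tube4_tip and groove2_stop below 0.005 m and angle between the x axis of tube4_centre and the x axis of groove2_stop, either way round below 0.08 rad) or (distance between tube4_tip and groove3_stop below 0.005 m and angle between the x axis of tube4_centre and the x axis of groove3_stop, either way round below 0.08 rad) or (distance between tube4_tip and groove4_stop below 0.005 m and angle between the x axis of tube4_centre and the x axis of groove4_stop, either way round below 0.08 rad)) and distance between pin_tip and stand_hole below 0.066 m and z of pin_tip in the frame of stand_hole below -0.056 m and angle between pin_handle's own z axis and vertical below 0.15 rad and value of joint latch below 0.002 m and linear speed of pin below 0.02 m/s); the robot touches nothing.
It fails at once if the tray is slammed shut (faster than 0.3 m/s) (velocity of joint tray below -0.3 m/s).
It fails at once if the bottle, carton or beaker is disturbed (moved 20 mm) (distance of any of reagent, carton, beaker from where it was at the start of the episode above 0.02 m).
It fails at once if a tube is jammed hard against the stop (over 20 N) (contact force between any of tube1, tube2, tube3, tube4 and tray_c3 above 20 N).
Of tube1, tube2, tube3, tube4 only 3 to 4 are there at a start; the rules pass over those that are not, and their reading is None.
At some moment in a run one of tube1, tube2, tube3, tube4 may be knocked a few centimetres aside while the robot is not near it.
It also fails if it takes over 210 s, if anything falls off the work surface, if the arm or the gripper's body presses on something with over 40 N, if the wrist force passes 120 N, or if a joint passes its speed limit or range.

### The arm

A 6-joint arm with a two-finger parallel gripper is mounted at the origin on the work surface. World frame = base frame: x ahead of the robot, y to its left, z up, the work surface at z = 0. Lengths are in m, angles in rad, forces in N, time in s.
With the tool pointing down it reaches from about 0.425 to 0.95 m from the base axis. Payload 3.5 kg.
Tool frame: the origin (TCP) lies midway between the tips of the shut fingers; the grasp point (between the pads) lies 19 mm behind it; z points along the fingers, y is the direction in which the jaws open and shut (so a half turn about z gives the same grasp; the last joint's range is limited). The gripper opens to 85 mm and grips with 20 to 120 N. Pads are 22 mm wide; open, the fingers measure 114 mm over their backs; the gripper's body (76 mm by 85 mm) begins 54 mm behind the grasp point. The pads swing forward as they close: fully open they stand 13 mm farther back than shut.
Start: joints at [0.966, 0.286, 1.577, -0, 1.279, -0.15], TCP at [0.296, 0.606, 0.231] pointing down, gripper open.
Joint ranges: [-2.77, 2.77], [-0.9, 2.22], [0.21, 2.48], [-1.53, 4.67], [0.24, 2.81], [-2.84, 2.84]. Speed limits (rad/s): [2.79, 2.79, 3.14, 3.14, 3.14, 3.14].

### API

Orientations are given as a unit quaternion [x, y, z, w].
In Python, from plant import * gives the robot as it stands.
- The arm moves only by the shell command python3 -m jog 'ROWS' [FORCE]. ROWS is a JSON object of lists of equal length, an entry for each row: "travel": the shift along the world's x, y, z in mm, a list of three; "dr": the turn, a rotation vector about the world's x, y, z in degrees, a list of three; "jaw": the closure in counts, from 0 (fully open) to 255 (shut). In form: {"travel": [[x, y, z], ...], "dr": [[wx, wy, wz], ...], "jaw": [jaw, ...]}. A call has 1 to 5 rows; each row shifts and turns the commanded pose from where the row before left it; what a row does not reach is not made up. A row lasts 1/12 s, in which the tool goes at most 41.7 mm and 7.16 degrees, less where a joint would pass 70% of its speed; a pose out of reach is approached as far as the arm can. A call is refused whole if a number of a shift passes 41.7 or a number of a turn 7.16, either way. A call with a gripper value outside its range is refused whole. The fingers move at their own pace and stop on an object; FORCE is the grip in N (left out, the last holds). Time passes only in rows, so rows that do not move let the fingers close. It gives the time, the measured TCP pose, the force and the opening at its end, in the units of the state.
- get_state(): the state, without advancing time (a new reading comes with each control period).
- read_camera(name): name is "scene" or "top"; returns the picture (384x512x3 uint8, red, green, blue); there is no depth.
- camera_info(name): a dict with "K" (3x3 intrinsics, pixels), "R" (3x3) and "t" (3): a world point X has camera coordinates R X + t. Camera axes: x right, y down, z forward; pixel columns grow to the right and rows downward; lengths in m; the calibration is good to about 2 mm. A picture is of the moment at which its call begins. camera_info takes no time and is no camera call.
- sign_off(): hands the job in, once; it reports no verdict.
The state is a dict: "time": time; "qpos": joint angles; "dq": joint speeds; "joint_efforts": joint torques, N m; "eef_pos": TCP position; "tcp_rot": TCP orientation; "contact_force": force on the tool from outside, world axes, zero at the start; "wrist_torque": the same for the moment, N m; "opening": opening from 0.0 (shut) to 1.0 (fully open).
Only numpy, scipy, OpenCV 4.12 (cv2) and the standard library are available. Lean on these libraries where they do the work, as an engineer would, in place of code of your own. Each camera call takes 0.05 s, during which the arm holds its last target. There are 200 camera calls.

## Working session

There is one attempt and no reset: what is moved stays moved. The work goes in short steps, Python scripts to look and compute and a shell command to move; the robot and the scene stay as the last step left them, time stands still between calls to the robot, and variables do not carry over. Pictures are saved under pics/ and viewed, about 12 in all and at most 16, crops included, and the job is handed in when it is done.

```bash
ls; mkdir -p pics; python3 - <<'E'
from plant import *
import cv2,numpy as np
for n in("scene","top"):
    im=read_camera(n); cv2.imwrite(f"pics/{n}0.png",cv2.resize(im[:,:,::-1],(800,600),interpolation=cv2.INTER_CUBIC)); cv2.imwrite(f"pics/raw_{n}0.png",im[:,:,::-1])
    c=camera_info(n);print(n,np.round(c["K"],1).tolist(),np.round(c["R"],4).tolist(),np.round(c["t"],4).tolist())
s=get_state();print(s)
E
```

```text
pics
scene [[404.7, 0.0, 252.6], [0.0, 404.7, 193.8], [0.0, 0.0, 1.0]] [[-0.5095, 0.8604, -0.0107], [0.7281, 0.4245, -0.5382], [-0.4585, -0.282, -0.8428]] [0.2753, -0.3865, 1.4551]
top [[350.5, 0.0, 258.3], [0.0, 350.5, 191.1], [0.0, 0.0, 1.0]] [[0.0226, -0.9997, 0.0044], [-0.9731, -0.0229, -0.2291], [0.2291, 0.0009, -0.9734]] [0.0198, 0.6231, 0.8956]
{'time': 0.1, 'qpos': array([ 9.66029419e-01,  2.87112821e-01,  1.57802463e+00, -1.87833981e-05,
        1.27862396e+00, -1.49988373e-01]), 'dq': array([-0.00222569, -0.00055745, -0.00177649, -0.00179464,  0.00117439,
       -0.00311809]), 'joint_efforts': array([ 1.07649208e-03, -4.07297623e+01, -2.93698990e+01, -1.19663619e-04,
        3.39947772e-03,  2.83253246e-05]), 'eef_pos': array([0.29612969, 0.60590931, 0.23006491]), 'tcp_rot': array([ 2.25431989e-01,  9.74258304e-01, -1.01138756e-03, -3.91217664e-04]), 'contact_force': array([-0.2096706 , -0.26609833,  0.07238432]), 'wrist_torque': array([-0.02464741,  0.040584  , -0.01680218]), 'opening': 1.0020784442181172}
```

View pics/top0.png

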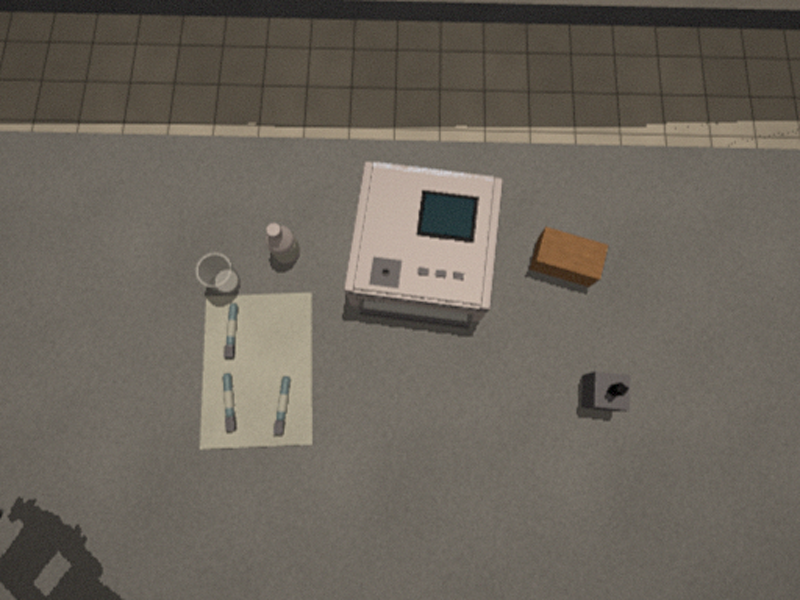

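View pics/scene0.png

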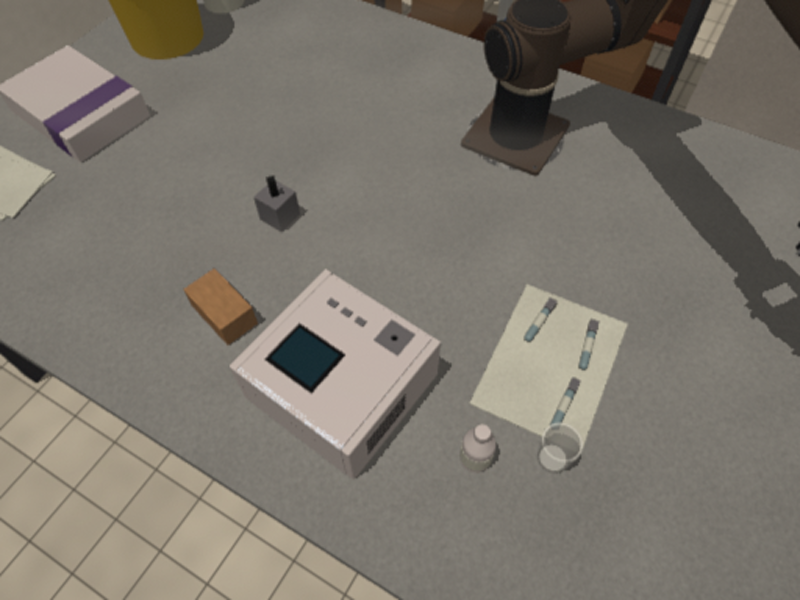

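Three tubes lie on the sheet, the reader is centred with its mouth facing the robot, and the pin stands at the right near display pixel (612,390). Next I'll enlarge these areas.

```bash
cat > v.py <<'E'
import cv2,numpy as np
from plant import *
def crop(im,x0,y0,w,h,s,step=10):
    c=cv2.resize(im[y0:y0+h,x0:x0+w],(w*s,h*s),interpolation=cv2.INTER_CUBIC)
    c=cv2.convertScaleAbs(c,alpha=1.4)
    for x in range(-(-x0//step)*step,x0+w,step):
        cv2.line(c,(int((x-x0+.5)*s),0),(int((x-x0+.5)*s),6),(0,0,255),1)
        cv2.putText(c,str(x),(int((x-x0+.5)*s)-10,16),0,.33,(0,0,255),1)
    for y in range(-(-y0//step)*step,y0+h,step):
        cv2.line(c,(0,int((y-y0+.5)*s)),(6,int((y-y0+.5)*s)),(0,0,255),1)
        cv2.putText(c,str(y),(8,int((y-y0+.5)*s)+4),0,.33,(0,0,255),1)
    return c
def grab(n,tag):
    im=read_camera(n)[:,:,::-1].copy(); cv2.imwrite(f"pics/raw_{n}{tag}.png",im); return im
def put(canvas,c,x,y): canvas[y:y+c.shape[0],x:x+c.shape[1]]=c
def ray(n,u,v,z):
    c=camera_info(n);K,R,t=map(np.array,(c["K"],c["R"],c["t"]))
    d=R.T@np.linalg.solve(K,[u,v,1]);o=-R.T@t
    return o+d*(z-o[2])/d[2]
def proj(n,X):
    c=camera_info(n);p=np.array(c["K"])@(np.array(c["R"])@np.array(X)+np.array(c["t"]));return p[:2]/p[2]
def tri(pairs):
    A=[];b=[]
    for n,u,v in pairs:
        c=camera_info(n);K,R,t=map(np.array,(c["K"],c["R"],c["t"]))
        P=K@np.c_[R,t];
        for k,w in((0,u),(1,v)):
            r=w*P[2]-P[k];A.append(r[:3]);b.append(-r[3])
    return np.linalg.lstsq(np.array(A),np.array(b),rcond=None)[0]
E
python3 - <<'E'
from v import *
t=cv2.imread("pics/raw_top0.png");s=cv2.imread("pics/raw_scene0.png")
C=np.zeros((600,800,3),np.uint8)
put(C,crop(t,125,185,80,105,5),0,0)
put(C,crop(t,218,160,100,54,4),400,0)
put(C,crop(t,365,230,45,45,8),402,225)
cv2.imwrite("pics/mt.png",C)
C=np.zeros((600,800,3),np.uint8)
put(C,crop(s,298,178,107,116,5),0,0)
put(C,crop(s,150,105,50,50,5),540,0)
put(C,crop(s,205,165,84,84,3),540,260)
cv2.imwrite("pics/ms.png",C)
E
```

```text
(no output)
```

View pics/mt.png

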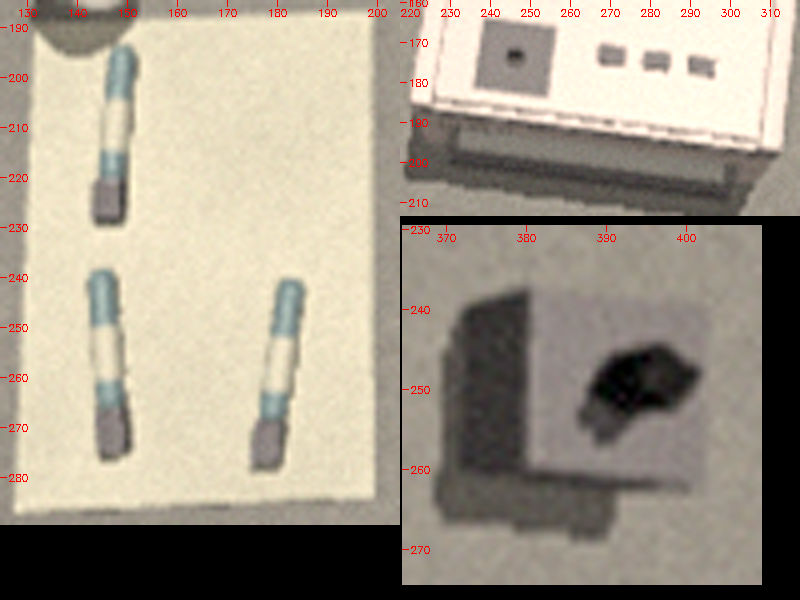

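View pics/ms.png

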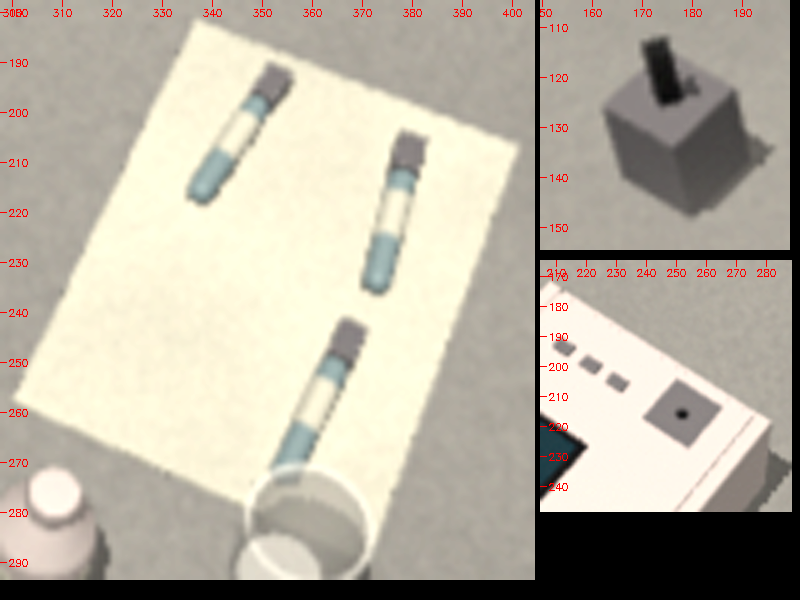

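```bash
python3 - <<'E'
from v import *
np.set_printoptions(precision=4,suppress=True)
T=lambda u,v,z:ray("top",u,v,z); S=lambda u,v,z:ray("scene",u,v,z)
tt=lambda x0,y0,s,X,Y,ox=0,oy=0:(x0+(X-ox)/s-.5,y0+(Y-oy)/s-.5)
for nm,a,b in(("A",(124,47),(109,226)),("B",(101,270),(116,461)),("C",(291,281),(265,470))):
    p=T(*tt(125,185,5,*a),.010);q=T(*tt(125,185,5,*b),.010);print(nm,"top tip",p,"capend",q,"len",np.linalg.norm(p-q),"yaw",np.degrees(np.arctan2(*(p-q)[1::-1])))
for nm,a,b in(("A",(292,478),(352,325)),("B",(376,290),(411,135)),("C",(200,200),(279,70))):
    p=S(*tt(298,178,5,*a),.010);q=S(*tt(298,178,5,*b),.010);print(nm,"scene tip",p,"capend",q,"len",np.linalg.norm(p-q),"yaw",np.degrees(np.arctan2(*(p-q)[1::-1])))
print("hole",T(246.25,173.5,.12),S(251.8,215.5,.12),tri([("top",246.25,173.5),("scene",251.8,215.5)]))
ins=[T(*tt(218,160,4,x,y,400),.12) for x,y in((483,20),(556,27),(549,97),(474,89))]
print("insert",np.array(ins),np.mean(ins,0))
ins=[S(*tt(205,165,3,x,y,540,260),.12) for x,y in((678,378),(721,408),(686,447),(643,417))]
print("insertS",np.array(ins),np.mean(ins,0))
a,b=T(*tt(218,160,4,412,101,400),.12),T(*tt(218,160,4,780,150,400),.12);print("front edge",a,b)
st=np.array([T(*tt(365,230,8,x,y,402,225),.07) for x,y in((527,290),(712,305),(690,490),(527,468))]);print("standT",st,st.mean(0))
st=np.array([S(*tt(150,105,5,x,y,540),.07) for x,y in((604,108),(680,55),(737,92),(673,148))]);print("standS",st,st.mean(0))
print("handle top T",T(*tt(365,230,8,676,370,402,225),.114),"S",S(*tt(150,105,5,655,41,540),.114),"bottom S",S(*tt(150,105,5,671,101,540),.07))
E
```

```text
A top tip [0.6211 0.3538 0.01  ] capend [0.5159 0.3525 0.01  ] len 0.10520116093039249 yaw 0.6920613307403249
B top tip [0.4907 0.3547 0.01  ] capend [0.3854 0.3361 0.01  ] len 0.10696418658663308 yaw 9.986440045401393
C top tip [0.487  0.2461 0.01  ] capend [0.3824 0.253  0.01  ] len 0.1048186311658817 yaw -3.786948356436091
A scene tip [0.6148 0.3595 0.01  ] capend [0.5158 0.3532 0.01  ] len 0.0991320724438294 yaw 3.664191380950072
B scene tip [0.4891 0.3566 0.01  ] capend [0.3846 0.3368 0.01  ] len 0.10637385504528167 yaw 10.73594338736514
C scene tip [0.4858 0.249  0.01  ] capend [0.3814 0.253  0.01  ] len 0.10455207275491031 yaw -2.190736548345043
hole [0.6583 0.0671 0.12  ] [0.6562 0.0677 0.12  ] [0.6574 0.0677 0.1221]
insert [[0.6828 0.0892 0.12  ]
 [0.6791 0.0404 0.12  ]
 [0.6308 0.0439 0.12  ]
 [0.6351 0.0935 0.12  ]] [0.6569 0.0668 0.12  ]
insertS [[0.628  0.047  0.12  ]
 [0.6352 0.094  0.12  ]
 [0.6826 0.0873 0.12  ]
 [0.6763 0.0411 0.12  ]] [0.6555 0.0673 0.12  ]
front edge [0.626  0.1339 0.12  ] [ 0.5987 -0.1078  0.12  ]
standT [[ 0.5022 -0.2962  0.07  ]
 [ 0.4986 -0.3581  0.07  ]
 [ 0.4374 -0.3464  0.07  ]
 [ 0.4433 -0.2928  0.07  ]] [ 0.4704 -0.3234  0.07  ]
standS [[ 0.4974 -0.3534  0.07  ]
 [ 0.437  -0.3389  0.07  ]
 [ 0.4446 -0.2889  0.07  ]
 [ 0.5022 -0.2963  0.07  ]] [ 0.4703 -0.3194  0.07  ]
handle top T [ 0.4731 -0.3269  0.114 ] S [ 0.4655 -0.3278  0.114 ] bottom S [ 0.4716 -0.3205  0.07  ]
```

```bash
python3 - <<'E'
from v import *
from scipy.optimize import minimize
ims={n:cv2.cvtColor(cv2.imread(f"pics/raw_{n}0.png"),6) for n in("top","scene")}
roi={"top":(378,236,406,266),"scene":(164,108,186,130)}
up=8;M={}
for n,(a,b,c,d) in roi.items():
    g=cv2.resize(ims[n][b:d,a:c],None,fx=up,fy=up,interpolation=cv2.INTER_CUBIC)
    M[n]=(g<(22 if n=="top" else 34)); print(n,M[n].sum()/64,np.percentile(g,[1,5,10,20,50]))
def cost(x,y,yaw):
    s=0
    for n,(a,b,c,d) in roi.items():
        P=[]
        for z in(.07,.114):
            for k in range(4):
                t=yaw+np.pi/4+k*np.pi/2;P.append(proj(n,[x+.01131*np.cos(t),y+.01131*np.sin(t),z]))
        P=((np.array(P)-[a,b]+.5)*up).astype(np.int32)
        m=np.zeros(M[n].shape,np.uint8);cv2.fillConvexPoly(m,cv2.convexHull(P),1)
        s+=(m.astype(bool)&M[n]).sum()/(m.astype(bool)|M[n]).sum()
    return s
r=[(cost(x,y,np.radians(w)),x,y,w) for x in np.arange(.462,.482,.001) for y in np.arange(-.332,-.314,.001) for w in range(-45,45,5)]
r.sort(reverse=True)
for q in r[:12]:print(np.round(q,4))
for w in range(-45,45,5):print(w,round(max(q[0] for q in r if q[3]==w),3),end="; ")
E
```

```text
top 44.296875 [ 3. 21. 36. 52. 98.]
scene 49.046875 [10. 16. 33. 69. 98.]Traceback (most recent call last):
  File "<stdin>", line 20, in <module>
  File "<stdin>", line 15, in cost
  File "v.py", line 21, in proj
    c=camera_info(n);p=np.array(c["K"])@(np.array(c["R"])@np.array(X)+np.array(c["t"]));return p[:2]/p[2]
ValueError: time passes only in moves, steps and waits
```

```bash
python3 -m jog '{"travel":[[35,-40,0],[35,-40,0],[35,-40,0],[20,-41,0],[0,-41,0]],"dr":[[0,0,0],[0,0,0],[0,0,0],[0,0,0],[0,0,0]],"jaw":[0,0,0,0,0]}' && python3 -m jog '{"travel":[[0,-41,0],[0,-41,0],[0,-41,0],[0,-41,0],[0,-41,0]],"dr":[[0,0,4],[0,0,4],[0,0,4],[0,0,4],[0,0,4]],"jaw":[0,0,0,0,0]}'
```

```text
time: 0.52
eef_pos: [0.3997, 0.4321, 0.2307]
tcp_rot: [0.226, 0.974, -0.0, 0.001]
contact_force: [0.9, 0.4, 0.1]
opening: 0.998
time: 0.93
eef_pos: [0.3963, 0.227, 0.2308]
tcp_rot: [0.051, 0.999, -0.0, -0.0]
contact_force: [0.2, 0.1, 0.1]
opening: 1.003
```

```bash
sed -i '2a import functools\n_ci=camera_info\ncamera_info=functools.lru_cache(None)(lambda n:_ci(n))' v.py; python3 - <<'E'
from v import *
ims={n:cv2.cvtColor(cv2.imread(f"pics/raw_{n}0.png"),6) for n in("top","scene")}
roi={"top":(378,236,406,266),"scene":(164,108,186,130)}
up=8;M={}
for n,(a,b,c,d) in roi.items():
    g=cv2.resize(ims[n][b:d,a:c],None,fx=up,fy=up,interpolation=cv2.INTER_CUBIC)
    M[n]=(g<45)
def cost(x,y,yaw,f=False):
    s=[]
    for n,(a,b,c,d) in roi.items():
        P=[]
        for z in(.07,.114):
            for k in range(4):
                t=yaw+np.pi/4+k*np.pi/2;P.append(proj(n,[x+.01131*np.cos(t),y+.01131*np.sin(t),z]))
        P=((np.array(P)-[a,b]+.5)*up).astype(np.int32)
        m=np.zeros(M[n].shape,np.uint8);cv2.fillConvexPoly(m,cv2.convexHull(P),1)
        m=m>0
        s.append((m&M[n]).sum()/(m|M[n]).sum())
    return sum(s)
r=[(cost(x,y,np.radians(w)),x,y,w) for x in np.arange(.462,.482,.001) for y in np.arange(-.332,-.314,.001) for w in range(-45,45,5)]
r.sort(reverse=True)
for q in r[:8]:print(np.round(q,4))
for w in range(-45,45,5):print(w,round(max(q[0] for q in r if q[3]==w),3),end="; ")
E
```

```text
[  1.3053   0.47    -0.323  -45.    ]
[  1.3037   0.469   -0.323  -45.    ]
[  1.3036   0.47    -0.322  -45.    ]
[  1.2992   0.47    -0.323  -40.    ]
[  1.2959   0.469   -0.323  -40.    ]
[  1.2956   0.47    -0.322  -40.    ]
[  1.2954   0.469   -0.324  -40.    ]
[  1.2907   0.469   -0.324  -45.    ]
-45 1.305; -40 1.299; -35 1.26; -30 1.231; -25 1.208; -20 1.178; -15 1.169; -10 1.154; -5 1.143; 0 1.135; 5 1.125; 10 1.111; 15 1.126; 20 1.159; 25 1.193; 30 1.221; 35 1.25; 40 1.272;
```

```bash
python3 - <<'E'
from v import *
C=np.zeros((600,800,3),np.uint8)
for r,(n,(a,b),s) in enumerate((("top",(383,240),14),("scene",(160,106),10))):
    im=cv2.imread(f"pics/raw_{n}0.png")
    for k,yaw in enumerate((None,-45,-5)):
        c=cv2.resize(im[b:b+(21 if r==0 else 30),a:a+(19 if r==0 else 26)],None,fx=s,fy=s,interpolation=cv2.INTER_CUBIC);c=cv2.convertScaleAbs(c,alpha=2.2)
        if yaw is not None:
            for z in(.07,.114):
                P=[(proj(n,[.4705+.01131*np.cos(np.radians(yaw+45+90*i)),-.3225+.01131*np.sin(np.radians(yaw+45+90*i)),z])-[a,b]+.5)*s for i in range(4)]
                cv2.polylines(c,[np.array(P).astype(np.int32)],True,(0,255,0) if z>.1 else (0,0,255),1)
        put(C,c,k*266,r*298)
cv2.imwrite("pics/h.png",C)
E
```

```text
(no output)
```

View pics/h.png

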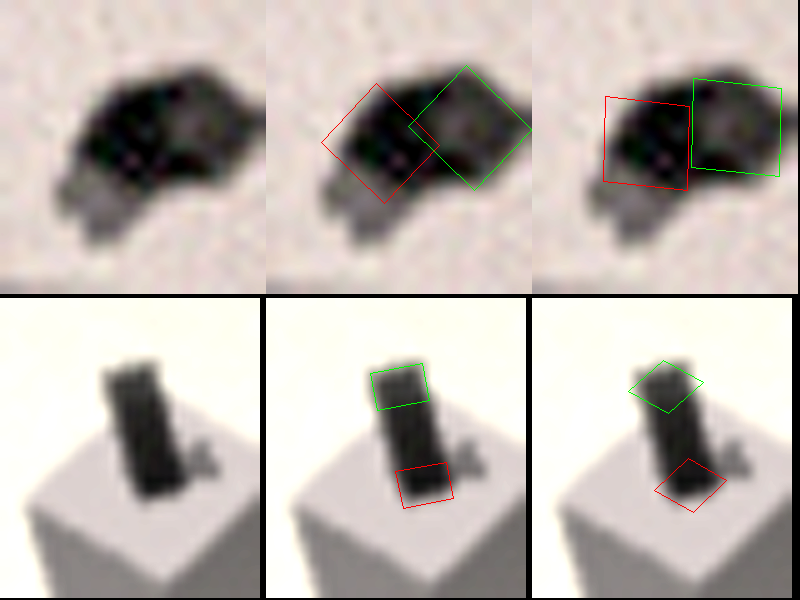

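```bash
python3 -m jog '{"travel":[[10,-40,0],[10,-40,0],[10,-40,0],[10,-40,0],[10,-40,0]],"dr":[[0,0,-6.5],[0,0,-6.5],[0,0,-6.5],[0,0,-6.5],[0,0,-6.5]],"jaw":[0,0,0,0,0]}' && python3 -m jog '{"travel":[[5,-40,0],[5,-40,0],[5,-40,0],[5,-40,0],[0,-40,0]],"dr":[[0,0,-6.5],[0,0,0],[0,0,0],[0,0,0],[0,0,0]],"jaw":[0,0,0,0,0]}'&& python3 -m jog '{"travel":[[0,-40,0],[0,-40,0],[0,-40,0],[0,0,0],[0,0,0]],"dr":[[0,0,0],[0,0,0],[0,0,0],[0,0,0],[0,0,0]],"jaw":[0,0,0,0,0]}'
```

```text
time: 1.35
eef_pos: [0.4467, 0.027, 0.2312]
tcp_rot: [0.333, 0.943, 0.0, 0.0]
contact_force: [0.3, 0.8, 0.6]
opening: 0.998
time: 1.77
eef_pos: [0.4669, -0.1732, 0.231]
tcp_rot: [0.383, 0.924, 0.0, 0.0]
contact_force: [0.9, -0.2, 0.7]
opening: 0.996
time: 2.18
eef_pos: [0.4664, -0.2929, 0.2305]
tcp_rot: [0.385, 0.923, 0.0, -0.001]
contact_force: [-0.2, 0.1, 0.6]
opening: 1.005
```

```bash
python3 -m jog '{"travel":[[3.5,-30.5,0],[0,0,-35],[0,0,-40],[0,0,-40],[0,0,-36]],"dr":[[0,0,0],[0,0,0],[0,0,0],[0,0,0],[0,0,0]],"jaw":[0,0,0,0,0]}' && python3 -m jog '{"travel":[[0,0,0],[0,0,0],[0,0,0],[0,0,0],[0,0,0]],"dr":[[0,0,0],[0,0,0],[0,0,0],[0,0,0],[0,0,0]],"jaw":[0,120,160,190,255]}' 40 && python3 -m jog '{"travel":[[0,0,0],[0,0,0],[0,0,0],[0,0,0],[0,0,0]],"dr":[[0,0,0],[0,0,0],[0,0,0],[0,0,0],[0,0,0]],"jaw":[255,255,255,255,255]}'; python3 - <<'E'
from v import *
C=np.zeros((340,800,3),np.uint8)
t=grab("top",1);s=grab("scene",1)
put(C,crop(t,360,215,50,42,8),0,0);put(C,crop(s,140,90,50,42,8),400,0);cv2.imwrite("pics/g1.png",C)
E
```

```text
time: 2.6
eef_pos: [0.4702, -0.3196, 0.0782]
tcp_rot: [0.383, 0.924, 0.0, -0.001]
contact_force: [-0.1, 0.2, 0.2]
opening: 0.999
time: 3.02
eef_pos: [0.4723, -0.3229, 0.0838]
tcp_rot: [0.383, 0.924, -0.001, 0.003]
contact_force: [0.6, -0.8, -0.6]
opening: 0.452
time: 3.43
eef_pos: [0.4714, -0.3224, 0.0823]
tcp_rot: [0.383, 0.924, -0.0, 0.001]
contact_force: [-1.4, 0.9, 6.7]
opening: 0.181
```

View pics/g1.png

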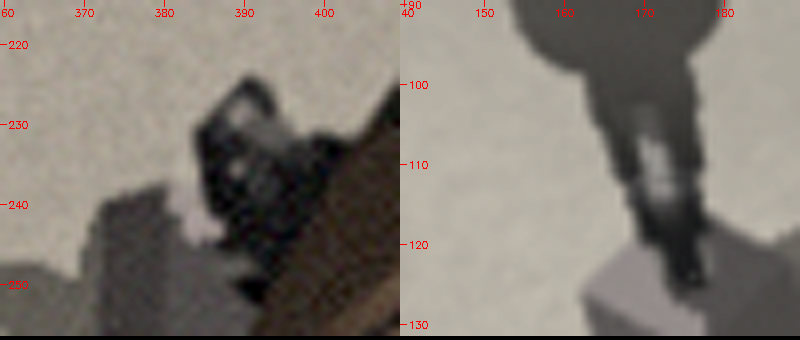

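```bash
python3 -m jog '{"travel":[[0,0,20],[0,0,30],[0,0,35],[0,0,35],[0,0,25]],"dr":[[0,0,0],[0,0,0],[0,0,0],[0,0,0],[0,0,0]],"jaw":[255,255,255,255,255]}' && python3 -m jog '{"travel":[[15,30,0],[18,36,0],[18,36,0],[18,36,0],[18,36,0]],"dr":[[0,0,0],[0,0,0],[0,0,0],[0,0,0],[0,0,0]],"jaw":[255,255,255,255,255]}' && python3 -m jog '{"travel":[[18,36,0],[18,36,0],[18,36,0],[18,36,0],[15,36,0]],"dr":[[0,0,0],[0,0,0],[0,0,0],[0,0,0],[0,0,0]],"jaw":[255,255,255,255,255]}' && python3 -m jog '{"travel":[[11,35,0],[0,0,0],[0,0,0]],"dr":[[0,0,0],[0,0,0],[0,0,0]],"jaw":[255,255,255]}'; python3 - <<'E'
from v import *
C=np.zeros((600,800,3),np.uint8)
t=grab("top",2);s=grab("scene",2)
put(C,crop(t,225,145,50,50,8),0,0);put(C,crop(s,225,180,50,50,8),400,0);cv2.imwrite("pics/g2.png",C)
print(get_state()["eef_pos"])
E
```

```text
time: 3.95
eef_pos: [0.4711, -0.3222, 0.2288]
tcp_rot: [0.383, 0.924, -0.001, 0.002]
contact_force: [0.8, -0.3, -0.5]
opening: 0.182
time: 4.37
eef_pos: [0.5578, -0.146, 0.2254]
tcp_rot: [0.384, 0.924, -0.0, 0.0]
contact_force: [0.4, 0.2, -0.4]
opening: 0.18
time: 4.78
eef_pos: [0.6451, 0.0343, 0.2251]
tcp_rot: [0.383, 0.924, -0.0, -0.0]
contact_force: [0.1, -0.6, -0.9]
opening: 0.177
time: 5.03
eef_pos: [0.6555, 0.0694, 0.2247]
tcp_rot: [0.382, 0.924, -0.0, -0.0]
contact_force: [-0.6, -0.6, -1.6]
opening: 0.176
[0.65522457 0.0670351  0.22485545]
```

View pics/g2.png

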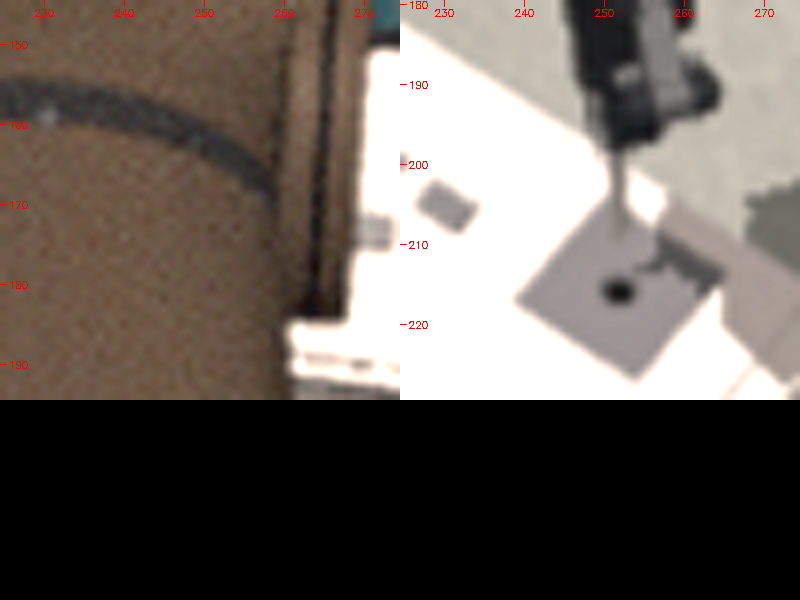

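```bash
python3 - <<'E'
from v import *
np.set_printoptions(precision=4,suppress=True)
print(proj("scene",[.6552,.0670,.1525]),proj("scene",[.6552,.0670,.12]))
print(ray("scene",251.9,216,.12),ray("scene",252,208.9,.1525),ray("scene",251.9,216,.12)-ray("scene",252,208.9,.1525))
E
```

```text
[251.618  208.6358] [251.7818 215.0853]
[0.6574 0.0686 0.12  ] [0.6554 0.0682 0.1525] [ 0.002   0.0004 -0.0325]
```

```bash
python3 -m jog '{"travel":[[2,0.5,0],[0,0,-20],[0,0,-8],[0,0,-4],[0,0,0]],"dr":[[0,0,0],[0,0,0],[0,0,0],[0,0,0],[0,0,0]],"jaw":[255,255,255,255,255]}' && python3 -m jog '{"travel":[[0,0,-4],[0,0,-4],[0,0,-4],[0,0,0],[0,0,0]],"dr":[[0,0,0],[0,0,0],[0,0,0],[0,0,0],[0,0,0]],"jaw":[255,255,255,255,255]}'
```

```text
time: 5.55
eef_pos: [0.6565, 0.0669, 0.1915]
tcp_rot: [0.384, 0.923, -0.001, -0.002]
contact_force: [-0.7, 0.0, -0.5]
opening: 0.183
time: 5.97
eef_pos: [0.6574, 0.0679, 0.1811]
tcp_rot: [0.383, 0.924, -0.0, -0.0]
contact_force: [0.3, 0.0, -0.0]
opening: 0.181
```

```bash
python3 -m jog '{"travel":[[0,0,-8],[0,0,-8],[0,0,-6],[0,0,0],[0,0,0]],"dr":[[0,0,0],[0,0,0],[0,0,0],[0,0,0],[0,0,0]],"jaw":[255,255,255,255,255]}' && python3 -m jog '{"travel":[[0,0,-3],[0,0,-3],[0,0,-3],[0,0,-2],[0,0,0]],"dr":[[0,0,0],[0,0,0],[0,0,0],[0,0,0],[0,0,0]],"jaw":[255,255,255,255,255]}'
```

```text
time: 6.38
eef_pos: [0.657, 0.0679, 0.1581]
tcp_rot: [0.383, 0.924, -0.0, -0.001]
contact_force: [-0.2, 0.3, -1.0]
opening: 0.175
time: 6.8
eef_pos: [0.6578, 0.0679, 0.1481]
tcp_rot: [0.383, 0.924, 0.0, 0.0]
contact_force: [1.3, 0.6, 1.0]
opening: 0.182
```

```bash
python3 -m jog '{"travel":[[0,0,-1.5],[0,0,0],[0,0,0]],"dr":[[0,0,0],[0,0,0],[0,0,0]],"jaw":[255,255,255]}' && python3 -m jog '{"travel":[[0,0,-1],[0,0,0],[0,0,0],[0,0,0]],"dr":[[0,0,0],[0,0,0],[0,0,0],[0,0,0]],"jaw":[255,255,255,255]}'; python3 - <<'E'
from v import *
C=np.zeros((600,800,3),np.uint8)
t=grab("top",3);s=grab("scene",3)
put(C,crop(t,215,155,110,90,4),0,0);put(C,crop(s,175,130,90,100,4),440,0);cv2.imwrite("pics/g3.png",C)
print(get_state()["eef_pos"])
E
```

```text
time: 7.05
eef_pos: [0.6579, 0.0679, 0.1474]
tcp_rot: [0.383, 0.924, 0.0, 0.0]
contact_force: [0.6, -0.7, 3.8]
opening: 0.177
time: 7.38
eef_pos: [0.6578, 0.0679, 0.1461]
tcp_rot: [0.383, 0.924, 0.0, 0.0]
contact_force: [0.2, 0.5, 3.6]
opening: 0.179
[0.65782061 0.06787331 0.14604688]
```

View pics/g3.png

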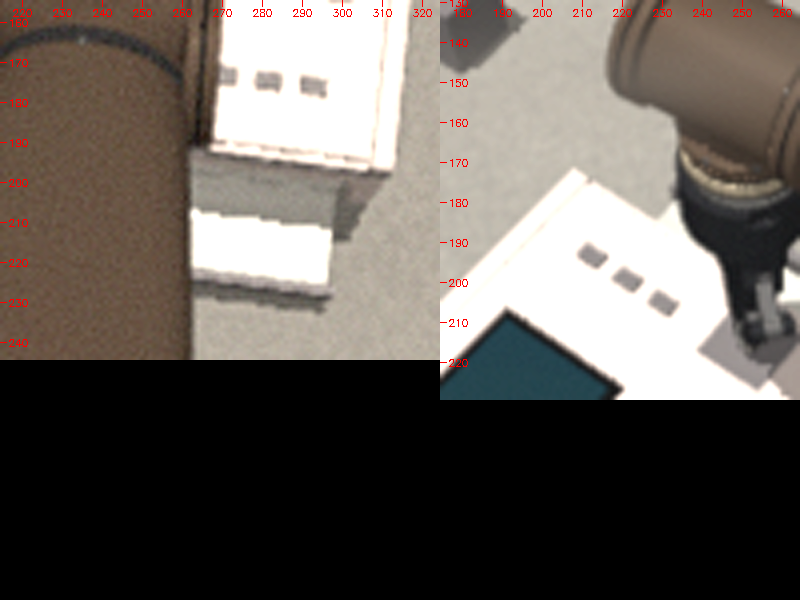

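The tray is out (front lip at display row ~290), so I'll withdraw the pin and return it to the stand.

```bash
python3 -m jog '{"travel":[[0,0,15],[0,0,20],[0,0,25],[0,0,20],[0,0,0]],"dr":[[0,0,0],[0,0,0],[0,0,0],[0,0,0],[0,0,0]],"jaw":[255,255,255,255,255]}' && python3 -m jog '{"travel":[[-15,-30,0],[-18,-38,0],[-18,-38,0],[-18,-38,0],[-18,-38,0]],"dr":[[0,0,0],[0,0,0],[0,0,0],[0,0,0],[0,0,0]],"jaw":[255,255,255,255,255]}' && python3 -m jog '{"travel":[[-18,-38,0],[-18,-38,0],[-18,-38,0],[-18,-38,0],[-16,-32,0]],"dr":[[0,0,0],[0,0,0],[0,0,0],[0,0,0],[0,0,0]],"jaw":[255,255,255,255,255]}' && python3 -m jog '{"travel":[[-11.5,-24,0],[0,0,0],[0,0,0],[0,0,0]],"dr":[[0,0,0],[0,0,0],[0,0,0],[0,0,0]],"jaw":[255,255,255,255]}'
```

```text
time: 7.9
eef_pos: [0.6593, 0.0677, 0.2301]
tcp_rot: [0.383, 0.924, 0.001, 0.003]
contact_force: [0.7, -0.3, 0.4]
opening: 0.179
time: 8.32
eef_pos: [0.5689, -0.1136, 0.223]
tcp_rot: [0.383, 0.924, -0.0, -0.002]
contact_force: [-0.2, -1.6, -0.5]
opening: 0.18
time: 8.73
eef_pos: [0.4814, -0.2968, 0.2233]
tcp_rot: [0.384, 0.924, 0.0, -0.002]
contact_force: [0.5, 0.5, 0.5]
opening: 0.179
time: 9.07
eef_pos: [0.4719, -0.3184, 0.224]
tcp_rot: [0.383, 0.924, 0.001, -0.001]
contact_force: [-0.2, 0.6, 0.1]
opening: 0.182
```

```bash
python3 -m jog '{"travel":[[-0.5,-3.5,-20],[0,0,-25],[0,0,-20],[0,0,-5],[0,0,0]],"dr":[[0,0,0],[0,0,0],[0,0,0],[0,0,0],[0,0,0]],"jaw":[255,255,255,255,255]}' && python3 -m jog '{"travel":[[0,0,-4],[0,0,-5],[0,0,-5],[0,0,0],[0,0,0]],"dr":[[0,0,0],[0,0,0],[0,0,0],[0,0,0],[0,0,0]],"jaw":[255,255,255,255,255]}'
```

```text
time: 9.48
eef_pos: [0.4713, -0.3204, 0.1531]
tcp_rot: [0.382, 0.924, 0.001, -0.003]
contact_force: [-0.2, 0.3, -1.2]
opening: 0.185
time: 9.9
eef_pos: [0.4719, -0.3229, 0.142]
tcp_rot: [0.383, 0.924, -0.0, 0.0]
contact_force: [0.6, -0.3, -0.0]
opening: 0.179
```

```bash
python3 -m jog '{"travel":[[0,0,-5],[0,0,-5],[0,0,-5],[0,0,0],[0,0,0]],"dr":[[0,0,0],[0,0,0],[0,0,0],[0,0,0],[0,0,0]],"jaw":[255,255,255,255,255]}' && python3 -m jog '{"travel":[[0,0,-10],[0,0,-15],[0,0,-10],[0,0,-5],[0,0,0]],"dr":[[0,0,0],[0,0,0],[0,0,0],[0,0,0],[0,0,0]],"jaw":[255,255,255,255,255]}'&& python3 -m jog '{"travel":[[0,0,-3],[0,0,-2],[0,0,0],[0,0,0],[0,0,0]],"dr":[[0,0,0],[0,0,0],[0,0,0],[0,0,0],[0,0,0]],"jaw":[255,255,255,255,255]}'
```

```text
time: 10.32
eef_pos: [0.4715, -0.3226, 0.1261]
tcp_rot: [0.383, 0.924, 0.0, -0.001]
contact_force: [0.3, 0.4, -0.5]
opening: 0.18
time: 10.73
eef_pos: [0.471, -0.322, 0.0848]
tcp_rot: [0.383, 0.924, 0.001, -0.002]
contact_force: [-0.1, -0.6, 0.3]
opening: 0.177
time: 11.15
eef_pos: [0.4722, -0.3232, 0.0824]
tcp_rot: [0.383, 0.924, -0.0, 0.001]
contact_force: [-0.0, 0.4, 1.0]
opening: 0.181
```

```bash
python3 -m jog '{"travel":[[0,0,-1],[0,0,0],[0,0,0],[0,0,0],[0,0,0]],"dr":[[0,0,0],[0,0,0],[0,0,0],[0,0,0],[0,0,0]],"jaw":[255,255,100,0,0]}' && python3 -m jog '{"travel":[[0,0,0],[0,0,0],[0,0,15],[0,0,30],[0,0,35]],"dr":[[0,0,0],[0,0,0],[0,0,0],[0,0,0],[0,0,0]],"jaw":[0,0,0,0,0]}' && python3 -m jog '{"travel":[[0,0,35],[0,0,30],[0,0,0]],"dr":[[0,0,6],[0,0,7],[0,0,7]],"jaw":[0,0,0]}'; python3 - <<'E'
from v import *
C=np.zeros((600,800,3),np.uint8)
t=grab("top",4);s=grab("scene",4)
put(C,crop(t,212,175,110,65,5),0,0);put(C,crop(t,125,180,85,105,2),0,330);put(C,crop(s,240,135,60,75,5),180,330) if 0 else None
put(C,crop(s,215,150,85,90,3),175,330);put(C,crop(s,150,100,50,50,4),560,0);put(C,crop(t,355,220,60,60,4),560,210);put(C,crop(s,300,178,105,120,1),435,470)
cv2.imwrite("pics/g4.png",C)
E
```

```text
time: 11.57
eef_pos: [0.4718, -0.3228, 0.0806]
tcp_rot: [0.383, 0.924, 0.0, -0.0]
contact_force: [-0.0, 0.8, 0.4]
opening: 0.598
time: 11.98
eef_pos: [0.4703, -0.3214, 0.1587]
tcp_rot: [0.383, 0.924, 0.001, -0.003]
contact_force: [0.1, -0.6, 0.7]
opening: 0.998
time: 12.23
eef_pos: [0.4747, -0.3255, 0.2345]
tcp_rot: [0.214, 0.977, -0.004, 0.006]
contact_force: [0.6, -0.6, 1.4]
opening: 0.994
```

View pics/g4.png

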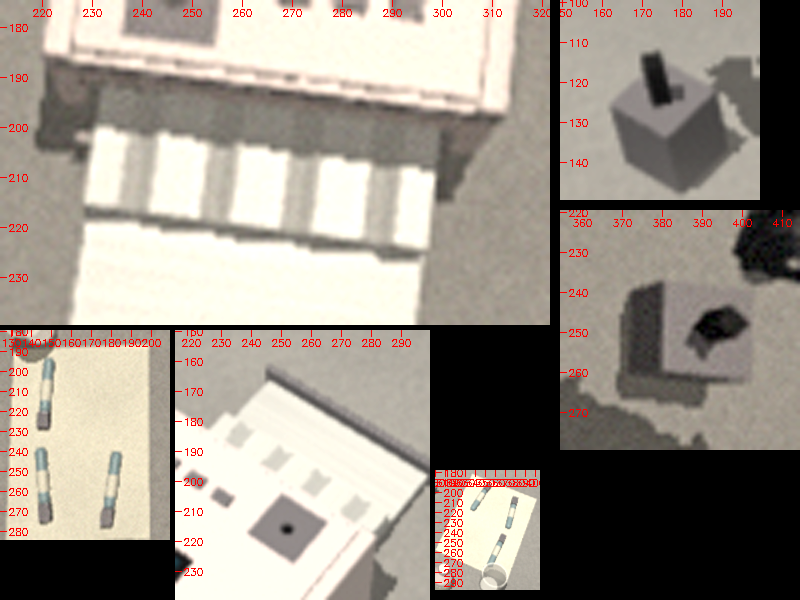

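```bash
python3 - <<'E'
from v import *
np.set_printoptions(precision=4,suppress=True)
f=[ray("top",212+x/5-.5,175+y/5-.5,.04) for x,y in((130,212),(213,222),(295,231),(376,240))]
b=[ray("top",212+x/5-.5,175+y/5-.5,.04) for x,y in((140,135),(222,143),(304,153),(388,163))]
print("front",np.array(f)[:,:2],"\nback",np.array(b)[:,:2])
print("yaw from groove dirs",[np.degrees(np.arctan2(*(q-p)[1::-1])).round(1) for p,q in zip(f,b)])
d=f[0]-f[3];print("yaw across",np.degrees(np.arctan2(-d[0],d[1])),np.linalg.norm(d)/3)
H=np.array([.6574,.0677])
for psi in(-5.5,-6.5,-7.5):
    c,s=np.cos(np.radians(psi)),np.sin(np.radians(psi));ex=np.array([c,s]);ey=np.array([-s,c])
    print(psi,"front pts",[ (H-.104*ex+(-.058+g)*ey).round(4).tolist() for g in(.069,.023,-.023,-.069)])
# front top edge of reader
e=[ray("top",212+x/5-.5,175+y/5-.5,.12) for x,y in((45,50),(505,110))];print(e,np.degrees(np.arctan2(-(e[0]-e[1])[0],(e[0]-e[1])[1])))
E
```

```text
front [[ 0.5542  0.0909]
 [ 0.5496  0.0441]
 [ 0.5456 -0.0019]
 [ 0.5416 -0.0473]] 
back [[ 0.5984  0.0868]
 [ 0.5949  0.0402]
 [ 0.5902 -0.0064]
 [ 0.5856 -0.0539]]
yaw from groove dirs [np.float64(-5.3), np.float64(-5.0), np.float64(-5.7), np.float64(-8.6)]
yaw across -5.216862196494264 0.0462474044099092
-5.5 front pts [[0.5549, 0.0886], [0.5505, 0.0428], [0.5461, -0.003], [0.5417, -0.0487]]
-6.5 front pts [[0.5553, 0.0904], [0.5501, 0.0447], [0.5449, -0.001], [0.5397, -0.0467]]
-7.5 front pts [[0.5557, 0.0922], [0.5497, 0.0466], [0.5437, 0.001], [0.5377, -0.0446]]
[array([0.6266, 0.134 , 0.12  ]), array([ 0.6   , -0.1079,  0.12  ])] -6.2892843293885825
```

```bash
python3 -m jog '{"travel":[[-5,30,0],[-5,38,0],[-5,38,0],[-5,38,0],[-5,38,0]],"dr":[[0,0,7],[0,0,7],[0,0,7],[0,0,1],[0,0,0]],"jaw":[0,0,0,0,0]}' && python3 -m jog '{"travel":[[0,38,0],[0,38,0],[0,38,0],[0,38,0],[0,38,0]],"dr":[[0,0,0],[0,0,0],[0,0,0],[0,0,0],[0,0,0]],"jaw":[0,0,0,0,0]}'&& python3 -m jog '{"travel":[[-10,38,0],[-14,38,-20],[-14,38,-30],[-14,38,-30],[-5,30,0]],"dr":[[0,0,0],[0,0,0],[0,0,0],[0,0,0],[0,0,0]],"jaw":[0,0,0,0,80]}' && python3 -m jog '{"travel":[[0,20,0],[0,0,0],[0,0,0]],"dr":[[0,0,0],[0,0,0],[0,0,0]],"jaw":[80,80,80]}'
```

```text
time: 12.75
eef_pos: [0.4453, -0.1389, 0.2236]
tcp_rot: [0.029, 1.0, 0.001, -0.002]
contact_force: [0.8, 1.3, 0.6]
opening: 1.002
time: 13.17
eef_pos: [0.4454, 0.051, 0.2239]
tcp_rot: [0.029, 1.0, 0.0, -0.002]
contact_force: [0.9, 0.2, -0.4]
opening: 1.002
time: 13.58
eef_pos: [0.3894, 0.2152, 0.1504]
tcp_rot: [0.028, 1.0, -0.002, -0.007]
contact_force: [0.4, 0.4, -1.2]
opening: 0.884
time: 13.83
eef_pos: [0.3944, 0.2353, 0.156]
tcp_rot: [0.027, 1.0, -0.001, -0.002]
contact_force: [0.8, -0.2, -0.7]
opening: 0.687
```

```bash
python3 -m jog '{"travel":[[-1.5,17,-20],[0,0,-35],[0,0,-35],[0,0,-20],[0,0,0]],"dr":[[0,0,0],[0,0,0],[0,0,0],[0,0,0],[0,0,0]],"jaw":[80,80,80,80,80]}' && python3 -m jog '{"travel":[[0,0,0],[0,0,0]],"dr":[[0,0,0],[0,0,0]],"jaw":[80,80]}'
```

```text
time: 14.25
eef_pos: [0.39, 0.2492, 0.0424]
tcp_rot: [0.028, 1.0, -0.002, -0.006]
contact_force: [-0.5, 0.2, 0.3]
opening: 0.686
time: 14.42
eef_pos: [0.3955, 0.2517, 0.049]
tcp_rot: [0.028, 1.0, 0.0, 0.001]
contact_force: [0.0, -0.1, 0.3]
opening: 0.687
```

```bash
python3 -m jog '{"travel":[[-2.5,1,-20],[0,0,-14],[0,0,-8],[0,0,0],[0,0,0]],"dr":[[0,0,0],[0,0,0],[0,0,0],[0,0,0],[0,0,0]],"jaw":[80,80,80,80,80]}' && python3 -m jog '{"travel":[[0,0,-2],[0,0,0],[0,0,0]],"dr":[[0,0,0],[0,0,0],[0,0,0]],"jaw":[80,80,80]}'
```

```text
time: 14.83
eef_pos: [0.3928, 0.2532, 0.0069]
tcp_rot: [0.027, 1.0, 0.0, 0.001]
contact_force: [0.2, -0.2, 0.7]
opening: 0.684
time: 15.08
eef_pos: [0.3924, 0.2532, 0.0045]
tcp_rot: [0.027, 1.0, 0.0, 0.001]
contact_force: [-0.3, -0.6, 0.1]
opening: 0.684
```

```bash
python3 -m jog '{"travel":[[0,0,0],[0,0,0],[0,0,0],[0,0,0],[0,0,0]],"dr":[[0,0,0],[0,0,0],[0,0,0],[0,0,0],[0,0,0]],"jaw":[120,150,180,210,255]}' 25 && python3 -m jog '{"travel":[[0,0,0],[0,0,0],[0,0,0],[0,0,0],[0,0,0]],"dr":[[0,0,0],[0,0,0],[0,0,0],[0,0,0],[0,0,0]],"jaw":[255,255,255,255,255]}' && python3 -m jog '{"travel":[[0,0,10],[0,0,20],[0,0,30],[0,0,20],[0,0,0]],"dr":[[0,0,0],[0,0,0],[0,0,0],[0,0,0],[0,0,0]],"jaw":[255,255,255,255,255]}'; python3 - <<'E'
from v import *
C=np.zeros((480,800,3),np.uint8)
t=grab("top",5);s=grab("scene",5)
put(C,crop(t,125,180,90,105,4),0,0);put(C,crop(s,300,150,110,110,4),360,0);cv2.imwrite("pics/g5.png",C)
print(get_state()["eef_pos"])
E
```

```text
time: 15.5
eef_pos: [0.3919, 0.2531, 0.0039]
tcp_rot: [0.027, 1.0, 0.0, 0.0]
contact_force: [-0.4, 0.4, 2.2]
opening: 0.175
time: 15.92
eef_pos: [0.3919, 0.2531, 0.0039]
tcp_rot: [0.027, 1.0, 0.0, 0.0]
contact_force: [-1.0, 0.2, 3.4]
opening: 0.176
time: 16.33
eef_pos: [0.395, 0.2542, 0.0888]
tcp_rot: [0.027, 1.0, 0.002, 0.004]
contact_force: [0.5, -0.3, 0.4]
opening: 0.174
[0.39226207 0.25317131 0.08476941]
```

View pics/g5.png

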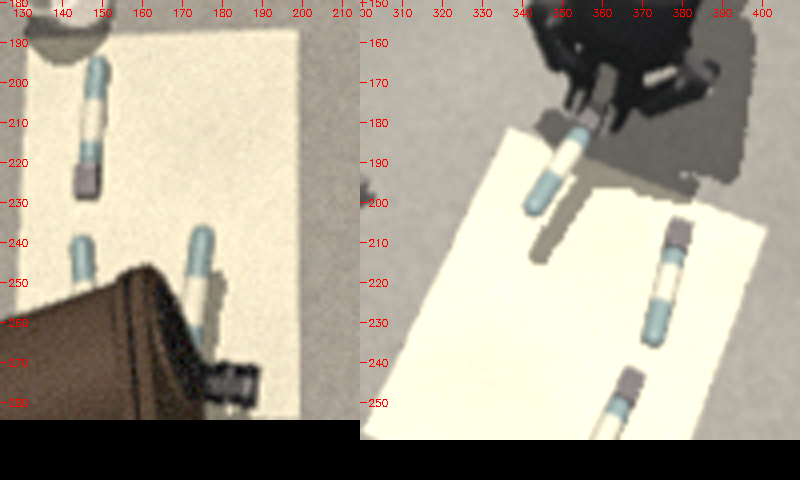

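```bash
python3 - <<'E'
from v import *
p=tri([("top",175.8,236.5),("scene",342.3,202.8)]);print(p,proj("top",p),proj("scene",p))
print(np.linalg.norm(p-[.3923,.2532,.091]))
E
```

```text
[0.48960149 0.24808893 0.09524431] [175.28872704 236.68345286] [341.89744232 202.79925263]
0.0975280326856478
```

```bash
python3 -m jog '{"travel":[[0,0,25],[8,-15,25],[22,-36,0],[22,-36,0],[22,-36,0]],"dr":[[0,0,0],[0,0,-3],[0,0,0],[0,0,0],[0,0,0]],"jaw":[255,255,255,255,255]}' && python3 -m jog '{"travel":[[22,-36,0],[20,-32,0],[6,-14.5,0],[0,0,0],[0,0,0]],"dr":[[0,0,0],[0,0,0],[0,0,0],[0,0,0],[0,0,0]],"jaw":[255,255,255,255,255]}' && python3 -m jog '{"travel":[[0,0,0],[0,0,0]],"dr":[[0,0,0],[0,0,0]],"jaw":[255,255]}'
```

```text
time: 16.85
eef_pos: [0.4645, 0.1302, 0.1328]
tcp_rot: [0.052, 0.999, -0.0, -0.001]
contact_force: [0.2, 1.0, -0.5]
opening: 0.176
time: 17.27
eef_pos: [0.5116, 0.0488, 0.1319]
tcp_rot: [0.054, 0.999, 0.0, -0.002]
contact_force: [-0.3, 0.4, 0.9]
opening: 0.176
time: 17.43
eef_pos: [0.5115, 0.0505, 0.1328]
tcp_rot: [0.052, 0.999, 0.0, -0.001]
contact_force: [-0.4, 0.1, -0.7]
opening: 0.18
```

```bash
python3 -m jog '{"travel":[[2.5,-2.5,-20],[0,0,-30],[0,0,-20],[0,0,-8],[0,0,0]],"dr":[[0,0,0],[0,0,0],[0,0,0],[0,0,0],[0,0,0]],"jaw":[255,255,255,255,255]}' && python3 -m jog '{"travel":[[0,0,0],[0,0,0]],"dr":[[0,0,0],[0,0,0]],"jaw":[255,255]}'; python3 - <<'E'
from v import *
C=np.zeros((600,800,3),np.uint8)
t=grab("top",6);s=grab("scene",6)
put(C,crop(t,210,180,110,75,5),0,0);put(C,crop(s,235,115,75,75,3),0,375);put(C,crop(t,125,180,85,105,2),240,375);put(C,crop(s,300,178,105,110,2),415,375);cv2.imwrite("pics/g6.png",C)
E
```

```text
time: 17.85
eef_pos: [0.5127, 0.048, 0.0534]
tcp_rot: [0.052, 0.999, 0.0, -0.003]
contact_force: [-0.5, -0.2, -0.3]
opening: 0.182
time: 18.02
eef_pos: [0.5163, 0.0472, 0.0573]
tcp_rot: [0.052, 0.999, -0.0, 0.001]
contact_force: [0.1, 0.3, 0.2]
opening: 0.182
```

View pics/g6.png

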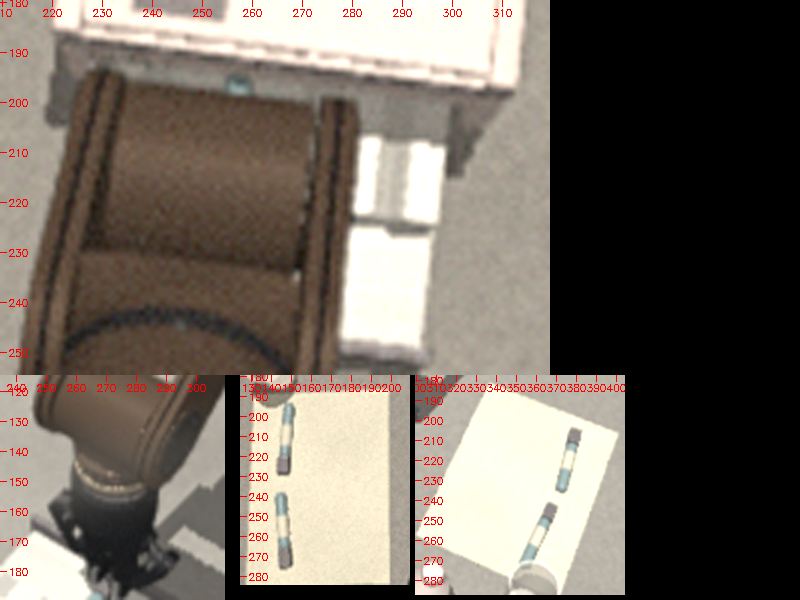

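```bash
python3 -m jog '{"travel":[[0,0,-6],[0,0,-5],[0,0,-2],[0,0,0],[0,0,0]],"dr":[[0,0,0],[0,0,0],[0,0,0],[0,0,0],[0,0,0]],"jaw":[255,255,255,255,255]}' && python3 -m jog '{"travel":[[0,0,-2],[0,0,-2],[0,0,0],[0,0,0]],"dr":[[0,0,0],[0,0,0],[0,0,0],[0,0,0]],"jaw":[255,255,255,255]}' && python3 -m jog '{"travel":[[0,0,-1],[0,0,0],[0,0,0]],"dr":[[0,0,0],[0,0,0],[0,0,0]],"jaw":[255,255,255]}'
```

```text
time: 18.53
eef_pos: [0.5149, 0.0468, 0.0424]
tcp_rot: [0.053, 0.999, 0.0, -0.0]
contact_force: [0.1, 0.4, 0.3]
opening: 0.176
time: 18.87
eef_pos: [0.5151, 0.0468, 0.0386]
tcp_rot: [0.053, 0.999, -0.0, -0.0]
contact_force: [-0.7, 0.2, 0.0]
opening: 0.176
time: 19.12
eef_pos: [0.5152, 0.0468, 0.0378]
tcp_rot: [0.053, 0.999, -0.0, -0.0]
contact_force: [0.2, -0.7, -0.3]
opening: 0.18
```

```bash
python3 -m jog '{"travel":[[0,0,0],[0,0,0],[0,0,0],[0,0,0],[0,0,0]],"dr":[[0,0,0],[0,0,0],[0,0,0],[0,0,0],[0,0,0]],"jaw":[230,200,170,140,140]}' 20 && python3 -m jog '{"travel":[[0,0,0],[0,0,10],[0,0,20],[-20,2,10],[-19,2,0]],"dr":[[0,0,0],[0,0,0],[0,0,0],[0,0,0],[0,0,0]],"jaw":[140,140,140,140,255]}' && python3 -m jog '{"travel":[[0,0,0],[0,0,0],[0,0,0],[0,0,0],[0,0,0]],"dr":[[0,0,0],[0,0,0],[0,0,0],[0,0,0],[0,0,0]],"jaw":[255,255,255,255,255]}'; python3 - <<'E'
from v import *
C=np.zeros((600,800,3),np.uint8)
t=grab("top",7);s=grab("scene",7)
put(C,crop(t,210,180,110,75,5),0,0);put(C,crop(s,225,135,80,75,5),400,225);cv2.imwrite("pics/g7.png",C)
E
```

```text
time: 19.53
eef_pos: [0.5153, 0.0468, 0.0379]
tcp_rot: [0.053, 0.999, -0.0, 0.0]
contact_force: [0.9, 0.3, -1.1]
opening: 0.448
time: 19.95
eef_pos: [0.4788, 0.0504, 0.0815]
tcp_rot: [0.053, 0.999, -0.0, 0.003]
contact_force: [0.2, -0.7, -0.5]
opening: 0.324
time: 20.37
eef_pos: [0.4769, 0.0506, 0.0778]
tcp_rot: [0.053, 0.999, -0.0, 0.0]
contact_force: [0.4, 0.2, -0.8]
opening: 0.002
```

View pics/g7.png

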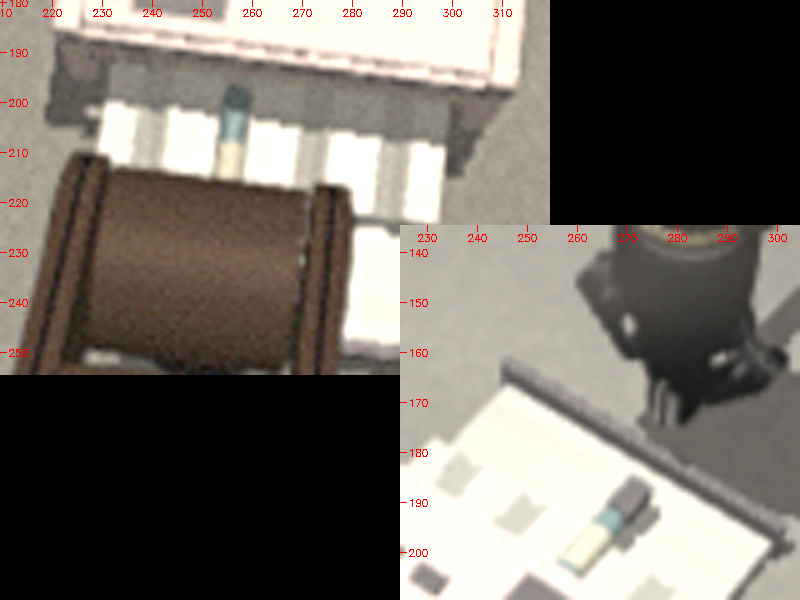

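```bash
python3 -m jog '{"travel":[[0,0,-20],[0,0,-13],[0,0,-3],[0,0,0],[0,0,0]],"dr":[[0,0,0],[0,0,0],[0,0,0],[0,0,0],[0,0,0]],"jaw":[255,255,255,255,255]}' && python3 -m jog '{"travel":[[5,-0.5,0],[6,-0.6,0],[6,-0.6,0],[4,-0.4,0],[2,-0.2,0]],"dr":[[0,0,0],[0,0,0],[0,0,0],[0,0,0],[0,0,0]],"jaw":[255,255,255,255,255]}' && python3 -m jog '{"travel":[[2,-0.2,0],[2,-0.2,0],[2,-0.2,0],[0,0,0],[0,0,0]],"dr":[[0,0,0],[0,0,0],[0,0,0],[0,0,0],[0,0,0]],"jaw":[255,255,255,255,255]}'
```

```text
time: 20.88
eef_pos: [0.4765, 0.0507, 0.042]
tcp_rot: [0.053, 0.999, -0.0, 0.0]
contact_force: [-0.3, -0.9, -0.3]
opening: -0.003
time: 21.3
eef_pos: [0.5005, 0.0483, 0.0423]
tcp_rot: [0.053, 0.999, -0.0, 0.001]
contact_force: [-0.1, 1.0, 0.4]
opening: 0.001
time: 21.72
eef_pos: [0.5053, 0.0479, 0.0417]
tcp_rot: [0.053, 0.999, 0.0, 0.0]
contact_force: [-0.1, 0.2, -0.2]
opening: 0.003
```

```bash
python3 -m jog '{"travel":[[2,-0.2,0],[2,-0.2,0],[0,0,0],[0,0,0]],"dr":[[0,0,0],[0,0,0],[0,0,0],[0,0,0]],"jaw":[255,255,255,255]}' && python3 -m jog '{"travel":[[1.5,-0.2,0],[1.5,-0.2,0],[0,0,0],[0,0,0]],"dr":[[0,0,0],[0,0,0],[0,0,0],[0,0,0]],"jaw":[255,255,255,255]}' && python3 -m jog '{"travel":[[1,-0.1,0],[1,-0.1,0],[0,0,0],[0,0,0]],"dr":[[0,0,0],[0,0,0],[0,0,0],[0,0,0]],"jaw":[255,255,255,255]}'
```

```text
time: 22.05
eef_pos: [0.5094, 0.0475, 0.0418]
tcp_rot: [0.053, 0.999, 0.0, 0.0]
contact_force: [-0.1, 0.2, -0.4]
opening: -0.003
time: 22.38
eef_pos: [0.5124, 0.047, 0.0418]
tcp_rot: [0.053, 0.999, -0.0, 0.0]
contact_force: [-0.3, -0.4, -0.6]
opening: 0.0
time: 22.72
eef_pos: [0.5142, 0.0469, 0.0417]
tcp_rot: [0.053, 0.999, 0.0, -0.0]
contact_force: [0.1, -0.3, -0.2]
opening: -0.001
```

```bash
python3 -m jog '{"travel":[[1,-0.1,0],[0,0,0],[0,0,0]],"dr":[[0,0,0],[0,0,0],[0,0,0]],"jaw":[255,255,255]}' && python3 -m jog '{"travel":[[1,-0.1,0],[0,0,0],[0,0,0]],"dr":[[0,0,0],[0,0,0],[0,0,0]],"jaw":[255,255,255]}' && python3 -m jog '{"travel":[[1,-0.1,0],[0,0,0],[0,0,0]],"dr":[[0,0,0],[0,0,0],[0,0,0]],"jaw":[255,255,255]}' ; python3 - <<'E'
from v import *
grab("top",8);s=grab("scene",8)
cv2.imwrite("pics/g8.png",crop(s,225,135,80,75,7))
E
```

```text
time: 22.97
eef_pos: [0.5144, 0.0469, 0.0416]
tcp_rot: [0.053, 0.999, 0.0, -0.001]
contact_force: [-3.7, 0.3, 2.2]
opening: 0.002
time: 23.22
eef_pos: [0.5158, 0.0468, 0.0415]
tcp_rot: [0.053, 0.999, 0.0, -0.0]
contact_force: [-3.6, 0.6, 1.5]
opening: -0.003
time: 23.47
eef_pos: [0.5171, 0.0466, 0.0416]
tcp_rot: [0.053, 0.999, 0.0, -0.0]
contact_force: [-3.7, -0.4, 1.5]
opening: 0.002
```

```bash
python3 -m jog '{"travel":[[-1,0.1,0],[-1,0.1,0],[-1,0.1,0],[-1,0.1,0],[-4,0.4,0]],"dr":[[0,0,0],[0,0,0],[0,0,0],[0,0,0],[0,0,0]],"jaw":[255,255,255,255,255]}' && python3 -m jog '{"travel":[[-3,0.3,10],[0,0,30],[0,0,40],[-14,36,25],[-14,36,0]],"dr":[[0,0,0],[0,0,0],[0,0,0],[0,0,5],[0,0,6]],"jaw":[255,255,255,150,80]}' && python3 -m jog '{"travel":[[-14,36,0],[-14,36,0],[-14,36,0],[-14,36,0],[-9,36,0]],"dr":[[0,0,5.4],[0,0,0],[0,0,0],[0,0,0],[0,0,0]],"jaw":[80,80,80,80,80]}' && python3 -m jog '{"travel":[[-5,36,0],[0,0,0],[0,0,0],[0,0,0]],"dr":[[0,0,0],[0,0,0],[0,0,0],[0,0,0]],"jaw":[80,80,80,80]}'; python3 - <<'E'
from v import *
t=grab("top",9);s=grab("scene",9)
for n,im,boxes in(("top",t,{"A":(138,188,158,234),"B":(138,234,158,282)}),("scene",s,{"A":(345,238,375,280),"B":(366,198,388,240)})):
    o=cv2.imread(f"pics/raw_{n}0.png")
    for k,(a,b,c,d) in boxes.items():print(n,k,(np.abs(o[b:d,a:c].astype(int)-im[b:d,a:c]).max(2)>40).sum())
print(get_state()["eef_pos"])
E
```

```text
time: 23.98
eef_pos: [0.5107, 0.0472, 0.0425]
tcp_rot: [0.053, 0.999, -0.0, 0.002]
contact_force: [0.3, 0.4, -0.3]
opening: 0.001
time: 24.4
eef_pos: [0.4848, 0.1159, 0.1526]
tcp_rot: [-0.043, 0.999, -0.0, 0.008]
contact_force: [0.4, 0.4, 1.2]
opening: 0.27
time: 24.82
eef_pos: [0.4133, 0.298, 0.1457]
tcp_rot: [-0.09, 0.996, 0.0, 0.001]
contact_force: [1.2, -0.4, 0.3]
opening: 0.686
time: 25.15
eef_pos: [0.4096, 0.3322, 0.145]
tcp_rot: [-0.091, 0.996, -0.0, 0.001]
contact_force: [0.2, 0.6, -1.2]
opening: 0.688
top A 0
top B 250
scene A 0
scene B 128
[0.40988585 0.33136613 0.14469038]
```

```bash
python3 - <<'E'
from v import *
for n,boxes in(("top",{"A":(138,188,158,234),"B":(138,234,158,282)}),("scene",{"A":(345,238,375,280),"B":(366,198,388,240)})):
    o=cv2.imread(f"pics/raw_{n}0.png");im=cv2.imread(f"pics/raw_{n}8.png")
    for k,(a,b,c,d) in boxes.items():print(n,k,(np.abs(o[b:d,a:c].astype(int)-im[b:d,a:c]).max(2)>40).sum())
im=cv2.imread("pics/raw_scene9.png")
# tip of B visible beyond gripper in scene? print blue mask rows
m=(im[:,:,0].astype(int)-im[:,:,2]>15);ys,xs=np.nonzero(m[195:245,360:395]);print(len(ys),ys.max()+195,xs[ys==ys.max()].mean()+360)
o=cv2.imread("pics/raw_scene0.png");m=(o[:,:,0].astype(int)-o[:,:,2]>15);ys,xs=np.nonzero(m[195:245,360:395]);print(len(ys),ys.max()+195,xs[ys==ys.max()].mean()+360)
E
python3 -m jog '{"travel":[[-13,6,-20],[0,0,-35],[0,0,-35],[0,0,-18],[0,0,0]],"dr":[[0,0,0],[0,0,0],[0,0,0],[0,0,0],[0,0,0]],"jaw":[80,80,80,80,80]}' && python3 -m jog '{"travel":[[0,0,0],[0,0,0]],"dr":[[0,0,0],[0,0,0]],"jaw":[80,80]}'
```

```text
top A 0
top B 0
scene A 0
scene B 0
time: 25.67
eef_pos: [0.3935, 0.335, 0.0317]
tcp_rot: [-0.089, 0.996, -0.002, -0.005]
contact_force: [-0.5, -0.6, -0.6]
opening: 0.688
time: 25.83
eef_pos: [0.3981, 0.3383, 0.038]
tcp_rot: [-0.089, 0.996, 0.001, 0.001]
contact_force: [-0.3, -0.7, 0.8]
opening: 0.685Traceback (most recent call last):
  File "<stdin>", line 7, in <module>
    return umr_maximum(a, axis, None, out, keepdims, initial, where)
ValueError: zero-size array to reduction operation maximum which has no identity
```

```bash
python3 -m jog '{"travel":[[-1.5,0.3,-15],[0,0,-12],[0,0,-5],[0,0,0],[0,0,0]],"dr":[[0,0,0],[0,0,0],[0,0,0],[0,0,0],[0,0,0]],"jaw":[80,80,80,80,80]}' && python3 -m jog '{"travel":[[0,0,0],[0,0,0],[0,0,0]],"dr":[[0,0,0],[0,0,0],[0,0,0]],"jaw":[80,80,80]}'
```

```text
time: 26.25
eef_pos: [0.3952, 0.3387, 0.0047]
tcp_rot: [-0.09, 0.996, 0.0, 0.0]
contact_force: [-0.4, -0.1, 0.3]
opening: 0.685
time: 26.5
eef_pos: [0.3954, 0.3389, 0.005]
tcp_rot: [-0.09, 0.996, 0.0, 0.001]
contact_force: [-0.1, 0.2, -0.4]
opening: 0.683
```

```bash
python3 -m jog '{"travel":[[0,0,-0.5],[0,0,0],[0,0,0],[0,0,0],[0,0,0]],"dr":[[0,0,0],[0,0,0],[0,0,0],[0,0,0],[0,0,0]],"jaw":[120,150,180,210,255]}' 25 && python3 -m jog '{"travel":[[0,0,0],[0,0,0],[0,0,0],[0,0,0],[0,0,10]],"dr":[[0,0,0],[0,0,0],[0,0,0],[0,0,0],[0,0,0]],"jaw":[255,255,255,255,255]}' && python3 -m jog '{"travel":[[0,0,30],[0,0,40],[0,0,40],[10,-36,10],[10,-38,0]],"dr":[[0,0,0],[0,0,0],[0,0,0],[0,0,-5.4],[0,0,-5.4]],"jaw":[255,255,255,255,255]}' && python3 -m jog '{"travel":[[10,-38,0],[10,-38,0],[10,-38,0],[10,-38,0],[10,-38,0]],"dr":[[0,0,-5.4],[0,0,0],[0,0,0],[0,0,0],[0,0,0]],"jaw":[255,255,255,255,255]}' && python3 -m jog '{"travel":[[12,-38,0],[12,-38,0],[12,-38,0],[3,-5,0],[0,0,0]],"dr":[[0,0,0],[0,0,0],[0,0,0],[0,0,0],[0,0,0]],"jaw":[255,255,255,255,255]}' && python3 -m jog '{"travel":[[0,0,0],[0,0,0]],"dr":[[0,0,0],[0,0,0]],"jaw":[255,255]}'
```

```text
time: 26.92
eef_pos: [0.3951, 0.3387, 0.004]
tcp_rot: [-0.09, 0.996, 0.0, 0.0]
contact_force: [1.2, -0.6, -0.4]
opening: 0.176
time: 27.33
eef_pos: [0.3935, 0.3377, 0.0123]
tcp_rot: [-0.09, 0.996, -0.001, -0.002]
contact_force: [-0.1, -1.1, -1.0]
opening: 0.184
time: 27.75
eef_pos: [0.4179, 0.2663, 0.1399]
tcp_rot: [0.004, 1.0, 0.002, 0.005]
contact_force: [1.6, 0.6, -0.2]
opening: 0.175
time: 28.17
eef_pos: [0.465, 0.0728, 0.1346]
tcp_rot: [0.051, 0.999, 0.0, 0.0]
contact_force: [0.9, 0.2, -0.4]
opening: 0.178
time: 28.58
eef_pos: [0.5047, -0.0466, 0.1346]
tcp_rot: [0.053, 0.999, -0.0, 0.0]
contact_force: [-0.5, 0.7, -0.1]
opening: 0.182
time: 28.75
eef_pos: [0.5033, -0.0431, 0.1337]
tcp_rot: [0.051, 0.999, 0.0, -0.001]
contact_force: [-0.1, 0.2, 0.1]
opening: 0.178
```

```bash
python3 -m jog '{"travel":[[1.5,-1,-20],[0,0,-30],[0,0,-20],[0,0,-10],[0,0,0]],"dr":[[0,0,0],[0,0,0],[0,0,0],[0,0,0],[0,0,0]],"jaw":[255,255,255,255,255]}' && python3 -m jog '{"travel":[[0,0,0],[0,0,0],[0,0,0]],"dr":[[0,0,0],[0,0,0],[0,0,0]],"jaw":[255,255,255]}'; python3 - <<'E'
from v import *
C=np.zeros((600,800,3),np.uint8)
t=grab("top",10);s=grab("scene",10)
put(C,crop(t,210,180,110,75,5),0,0);put(C,crop(s,215,125,90,75,5),350,225);put(C,crop(t,125,180,85,105,2),0,385);cv2.imwrite("pics/g10.png",C)
E
```

```text
time: 29.17
eef_pos: [0.503, -0.0433, 0.0513]
tcp_rot: [0.05, 0.999, 0.001, -0.003]
contact_force: [-0.1, 0.4, -0.4]
opening: 0.177
time: 29.42
eef_pos: [0.5069, -0.0455, 0.0557]
tcp_rot: [0.051, 0.999, -0.0, 0.002]
contact_force: [0.9, -0.4, -0.8]
opening: 0.179
```

View pics/g10.png

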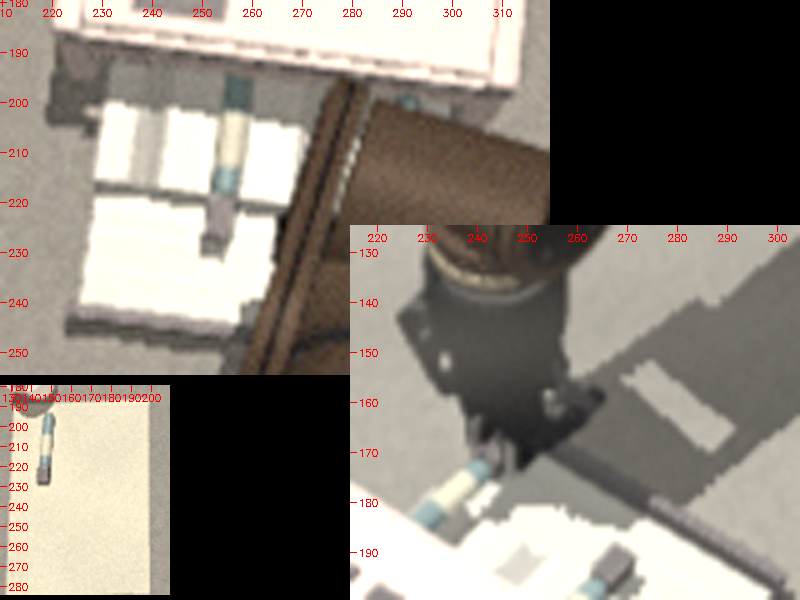

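```bash
python3 -m jog '{"travel":[[-0.5,1,-6],[0,0,-4],[0,0,-2],[0,0,0],[0,0,0]],"dr":[[0,0,0],[0,0,0],[0,0,0],[0,0,0],[0,0,0]],"jaw":[255,255,255,255,255]}' && python3 -m jog '{"travel":[[0,0,-2],[0,0,-2],[0,0,0],[0,0,0]],"dr":[[0,0,0],[0,0,0],[0,0,0],[0,0,0]],"jaw":[255,255,255,255]}'
```

```text
time: 29.93
eef_pos: [0.5047, -0.0444, 0.0415]
tcp_rot: [0.051, 0.999, 0.0, -0.0]
contact_force: [-0.2, -0.3, -1.2]
opening: 0.176
time: 30.27
eef_pos: [0.5049, -0.0444, 0.0377]
tcp_rot: [0.051, 0.999, 0.0, -0.0]
contact_force: [-0.4, -0.8, -0.2]
opening: 0.18
```

```bash
python3 -m jog '{"travel":[[0,0,0],[0,0,0],[0,0,0],[0,0,0],[0,0,0]],"dr":[[0,0,0],[0,0,0],[0,0,0],[0,0,0],[0,0,0]],"jaw":[230,200,170,140,140]}' 20 && python3 -m jog '{"travel":[[0,0,0],[0,0,10],[0,0,20],[-20,2,10],[-19,2,0]],"dr":[[0,0,0],[0,0,0],[0,0,0],[0,0,0],[0,0,0]],"jaw":[140,140,140,140,255]}' && python3 -m jog '{"travel":[[0,0,0],[0,0,0],[0,0,0],[0,0,0],[0,0,0]],"dr":[[0,0,0],[0,0,0],[0,0,0],[0,0,0],[0,0,0]],"jaw":[255,255,255,255,255]}' && python3 -m jog '{"travel":[[0,0,-20],[0,0,-13],[0,0,-3],[0,0,0],[0,0,0]],"dr":[[0,0,0],[0,0,0],[0,0,0],[0,0,0],[0,0,0]],"jaw":[255,255,255,255,255]}' && python3 -m jog '{"travel":[[5,-0.5,0],[6,-0.6,0],[6,-0.6,0],[4,-0.4,0],[2,-0.2,0]],"dr":[[0,0,0],[0,0,0],[0,0,0],[0,0,0],[0,0,0]],"jaw":[255,255,255,255,255]}'
```

```text
time: 30.68
eef_pos: [0.5051, -0.0444, 0.038]
tcp_rot: [0.051, 0.999, -0.0, 0.0]
contact_force: [-0.6, 0.0, -0.3]
opening: 0.45
time: 31.1
eef_pos: [0.4685, -0.0412, 0.0816]
tcp_rot: [0.051, 0.999, -0.001, 0.003]
contact_force: [0.1, 0.1, -0.0]
opening: 0.328
time: 31.52
eef_pos: [0.4667, -0.0406, 0.0779]
tcp_rot: [0.051, 0.999, -0.0, 0.0]
contact_force: [0.6, 0.5, 0.0]
opening: 0.004
time: 31.93
eef_pos: [0.4664, -0.0405, 0.0421]
tcp_rot: [0.051, 0.999, 0.0, -0.0]
contact_force: [0.9, -0.1, 1.0]
opening: 0.002
time: 32.35
eef_pos: [0.4903, -0.043, 0.0425]
tcp_rot: [0.051, 0.999, -0.0, 0.001]
contact_force: [-0.9, 0.4, 0.2]
opening: 0.001
```

```bash
python3 -m jog '{"travel":[[2,-0.2,0],[2,-0.2,0],[2,-0.2,0],[2,-0.2,0],[0,0,0]],"dr":[[0,0,0],[0,0,0],[0,0,0],[0,0,0],[0,0,0]],"jaw":[255,255,255,255,255]}' && python3 -m jog '{"travel":[[1.5,-0.2,0],[1.5,-0.2,0],[0,0,0],[0,0,0]],"dr":[[0,0,0],[0,0,0],[0,0,0],[0,0,0]],"jaw":[255,255,255,255]}' && python3 -m jog '{"travel":[[1,-0.1,0],[1,-0.1,0],[0,0,0],[0,0,0]],"dr":[[0,0,0],[0,0,0],[0,0,0],[0,0,0]],"jaw":[255,255,255,255]}'
```

```text
time: 32.77
eef_pos: [0.4974, -0.0436, 0.042]
tcp_rot: [0.051, 0.999, -0.0, 0.0]
contact_force: [1.1, -0.2, 0.4]
opening: -0.001
time: 33.1
eef_pos: [0.5001, -0.0439, 0.0419]
tcp_rot: [0.051, 0.999, -0.0, 0.0]
contact_force: [-0.3, 0.4, -0.3]
opening: 0.003
time: 33.43
eef_pos: [0.5021, -0.0441, 0.0419]
tcp_rot: [0.051, 0.999, -0.0, 0.0]
contact_force: [-0.3, -0.4, -0.4]
opening: -0.002
```

```bash
python3 -m jog '{"travel":[[1,-0.1,0],[1,-0.1,0],[0,0,0],[0,0,0]],"dr":[[0,0,0],[0,0,0],[0,0,0],[0,0,0]],"jaw":[255,255,255,255]}' && python3 -m jog '{"travel":[[1,-0.1,0],[0,0,0],[0,0,0]],"dr":[[0,0,0],[0,0,0],[0,0,0]],"jaw":[255,255,255]}' && python3 -m jog '{"travel":[[1,-0.1,0],[0,0,0],[0,0,0]],"dr":[[0,0,0],[0,0,0],[0,0,0]],"jaw":[255,255,255]}'
```

```text
time: 33.77
eef_pos: [0.5041, -0.0443, 0.0419]
tcp_rot: [0.051, 0.999, -0.0, 0.0]
contact_force: [0.1, 0.1, 0.0]
opening: -0.002
time: 34.02
eef_pos: [0.5044, -0.0443, 0.0417]
tcp_rot: [0.051, 0.999, 0.0, -0.001]
contact_force: [-3.1, -0.2, 2.2]
opening: 0.001
time: 34.27
eef_pos: [0.5056, -0.0444, 0.0417]
tcp_rot: [0.051, 0.999, 0.0, -0.001]
contact_force: [-3.4, 0.7, 1.7]
opening: 0.003
```

```bash
python3 -m jog '{"travel":[[-1,0.1,0],[-1,0.1,0],[-1,0.1,0],[-1,0.1,0],[-4,0.4,0]],"dr":[[0,0,0],[0,0,0],[0,0,0],[0,0,0],[0,0,0]],"jaw":[255,255,255,255,255]}' && python3 -m jog '{"travel":[[-3,0.3,10],[0,0,30],[0,0,40],[0,0,25],[0,20,0]],"dr":[[0,0,0],[0,0,0],[0,0,0],[0,0,0],[0,0,0]],"jaw":[255,255,255,150,80]}' && python3 - <<'E'
from v import *
t=grab("top",11);s=grab("scene",11)
for n,im,boxes in(("top",t,{"A":(138,188,158,234)}),("scene",s,{"A":(345,238,375,280)})):
    o=cv2.imread(f"pics/raw_{n}0.png")
    for k,(a,b,c,d) in boxes.items():print(n,k,(np.abs(o[b:d,a:c].astype(int)-im[b:d,a:c]).max(2)>40).sum())
# A axis: dark/blue mask vs sheet
o=cv2.imread("pics/raw_top0.png").astype(int);R=o[:,:,2]
for v in(196,199,202,215,218,222,226):
    row=R[v,138:158];w=np.clip(row[[0,1,-1,-2]].mean()-row-15,0,None);print(v,round((w*np.arange(138,158)).sum()/max(w.sum(),1),2),end=" ")
p=[ray("top",u,v,.01)[:2].round(4) for u,v in((149.3,194),(146.4,229.2))];print(p)
print(ray("top",(214)*.64,272*.64,.08),ray("top",225*.64,281*.64,0))
E
python3 -m jog '{"travel":[[6,38,0],[6,38,0],[6,38,0],[6,38,0],[6,38,0]],"dr":[[0,0,3],[0,0,4.3],[0,0,0],[0,0,0],[0,0,0]],"jaw":[80,80,80,80,80]}' && python3 -m jog '{"travel":[[3,38,0],[0,38,0],[0,38,0],[0,38,0],[0,30,0]],"dr":[[0,0,0],[0,0,0],[0,0,0],[0,0,0],[0,0,0]],"jaw":[80,80,80,80,80]}' && python3 -m jog '{"travel":[[0,0,0],[0,0,0],[0,0,0]],"dr":[[0,0,0],[0,0,0],[0,0,0]],"jaw":[80,80,80]}'
```

```text
time: 34.68
eef_pos: [0.4991, -0.044, 0.0425]
tcp_rot: [0.051, 0.999, -0.0, 0.001]
contact_force: [-0.5, 0.5, -0.1]
opening: -0.0
time: 35.1
eef_pos: [0.4997, -0.0262, 0.1551]
tcp_rot: [0.052, 0.999, -0.002, 0.007]
contact_force: [0.8, 0.1, 1.3]
opening: 0.276
top A 0
scene A 0
196 149.31 199 149.33 202 148.55 215 147.55 218 147.51 222 146.91 226 146.74 [array([0.6208, 0.3537]), array([0.5173, 0.3524])]
[0.66100004 0.37078497 0.08      ] [0.6659202  0.37683534 0.        ]
time: 35.62
eef_pos: [0.5244, 0.1678, 0.1462]
tcp_rot: [-0.013, 1.0, -0.0, -0.001]
contact_force: [0.9, 0.8, -0.1]
opening: 0.683
time: 36.03
eef_pos: [0.5271, 0.3506, 0.146]
tcp_rot: [-0.013, 1.0, -0.0, -0.001]
contact_force: [0.0, 0.2, 0.1]
opening: 0.689
time: 36.28
eef_pos: [0.5275, 0.3477, 0.1459]
tcp_rot: [-0.013, 1.0, -0.001, -0.001]
contact_force: [0.1, -0.6, 1.0]
opening: 0.684
```

```bash
python3 -m jog '{"travel":[[-1.5,5,-20],[0,0,-35],[0,0,-35],[0,0,-18],[0,0,0]],"dr":[[0,0,-0.7],[0,0,0],[0,0,0],[0,0,0],[0,0,0]],"jaw":[80,80,80,80,80]}' && python3 -m jog '{"travel":[[0,0,0],[0,0,0],[0,0,0]],"dr":[[0,0,0],[0,0,0],[0,0,0]],"jaw":[80,80,80]}'
```

```text
time: 36.7
eef_pos: [0.5227, 0.3497, 0.0328]
tcp_rot: [-0.005, 1.0, -0.003, -0.005]
contact_force: [-1.2, -0.0, -0.5]
opening: 0.686
time: 36.95
eef_pos: [0.5285, 0.3538, 0.0417]
tcp_rot: [-0.006, 1.0, 0.001, 0.002]
contact_force: [0.1, -0.1, 0.1]
opening: 0.688
```

```bash
python3 -m jog '{"travel":[[-1.5,0,-15],[0,0,-13],[0,0,-5],[0,0,0],[0,0,0]],"dr":[[0,0,0],[0,0,0],[0,0,0],[0,0,0],[0,0,0]],"jaw":[80,80,80,80,80]}' && python3 -m jog '{"travel":[[0,0,0],[0,0,0],[0,0,0]],"dr":[[0,0,0],[0,0,0],[0,0,0]],"jaw":[80,80,80]}'
```

```text
time: 37.37
eef_pos: [0.5249, 0.3535, 0.0058]
tcp_rot: [-0.007, 1.0, -0.0, -0.0]
contact_force: [0.8, -0.0, 0.5]
opening: 0.685
time: 37.62
eef_pos: [0.5255, 0.3539, 0.0066]
tcp_rot: [-0.007, 1.0, 0.0, 0.001]
contact_force: [0.2, 0.2, -0.7]
opening: 0.685
```

```bash
python3 -m jog '{"travel":[[0,0,-2.3],[0,0,0],[0,0,0],[0,0,0],[0,0,0]],"dr":[[0,0,0],[0,0,0],[0,0,0],[0,0,0],[0,0,0]],"jaw":[120,150,180,210,255]}' 25 && python3 -m jog '{"travel":[[0,0,0],[0,0,0],[0,0,0],[0,0,0],[0,0,10]],"dr":[[0,0,0],[0,0,0],[0,0,0],[0,0,0],[0,0,0]],"jaw":[255,255,255,255,255]}' && python3 -m jog '{"travel":[[-8,0,25],[-12,0,40],[-10,0,40],[0,-30,12],[0,-36,0]],"dr":[[0,0,0],[0,0,0],[0,0,0],[0,0,-3.4],[0,0,-3.4]],"jaw":[255,255,255,255,255]}' && python3 -m jog '{"travel":[[0,-38,0],[0,-38,0],[0,-38,0],[6,-38,0],[6,-30,0]],"dr":[[0,0,0],[0,0,0],[0,0,0],[0,0,0],[0,0,0]],"jaw":[255,255,255,255,255]}' && python3 -m jog '{"travel":[[8,-10,0],[4,-2.5,0],[0,0,0],[0,0,0],[0,0,0]],"dr":[[0,0,0],[0,0,0],[0,0,0],[0,0,0],[0,0,0]],"jaw":[255,255,255,255,255]}'
```

```text
time: 38.03
eef_pos: [0.5251, 0.3537, 0.0037]
tcp_rot: [-0.006, 1.0, 0.0, 0.0]
contact_force: [-0.7, 0.4, 0.4]
opening: 0.18
time: 38.45
eef_pos: [0.5233, 0.3527, 0.0116]
tcp_rot: [-0.006, 1.0, -0.001, -0.002]
contact_force: [-0.5, -0.6, -0.5]
opening: 0.177
time: 38.87
eef_pos: [0.4978, 0.2899, 0.1375]
tcp_rot: [0.052, 0.999, 0.003, 0.006]
contact_force: [0.6, -0.7, -0.8]
opening: 0.179
time: 39.28
eef_pos: [0.5067, 0.1033, 0.1313]
tcp_rot: [0.053, 0.999, -0.0, 0.0]
contact_force: [-0.2, 1.0, -0.8]
opening: 0.176
time: 39.7
eef_pos: [0.5187, 0.0945, 0.1304]
tcp_rot: [0.052, 0.999, 0.0, -0.0]
contact_force: [0.6, 0.4, -0.2]
opening: 0.176
```

```bash
python3 -m jog '{"travel":[[0.5,-1,-20],[0,0,-30],[0,0,-18],[0,0,-7],[0,0,0]],"dr":[[0,0,0],[0,0,0],[0,0,0],[0,0,0],[0,0,0]],"jaw":[255,255,255,255,255]}' && python3 -m jog '{"travel":[[0,0,0],[0,0,0],[0,0,0],[0,0,0]],"dr":[[0,0,0],[0,0,0],[0,0,0],[0,0,0]],"jaw":[255,255,255,255]}'; python3 - <<'E'
from v import *
C=np.zeros((600,800,3),np.uint8)
t=grab("top",12);s=grab("scene",12)
put(C,crop(t,210,180,110,75,5),0,0);put(C,crop(s,215,125,90,75,5),350,225);cv2.imwrite("pics/g12.png",C)
E
```

```text
time: 40.12
eef_pos: [0.5175, 0.0932, 0.0533]
tcp_rot: [0.052, 0.999, -0.0, -0.003]
contact_force: [0.6, -0.2, 0.3]
opening: 0.18
time: 40.45
eef_pos: [0.5206, 0.0922, 0.057]
tcp_rot: [0.053, 0.999, 0.0, 0.001]
contact_force: [0.5, 0.0, -1.2]
opening: 0.178
```

View pics/g12.png

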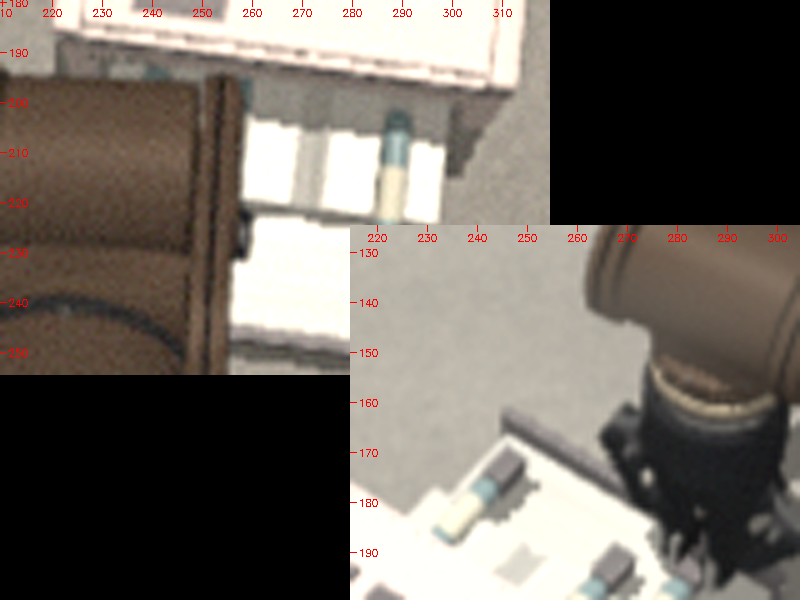

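Tube A is lined up over groove 1. Tube B in groove 4 now sits about 20 mm short again: its white band starts at row ~213, where I'd expect ~206. I'll place A first and then push B home again.

```bash
python3 -m jog '{"travel":[[-0.5,0.5,-7],[0,0,-5],[0,0,-2],[0,0,0],[0,0,0]],"dr":[[0,0,0],[0,0,0],[0,0,0],[0,0,0],[0,0,0]],"jaw":[255,255,255,255,255]}' && python3 -m jog '{"travel":[[0,0,-2],[0,0,-2],[0,0,0],[0,0,0]],"dr":[[0,0,0],[0,0,0],[0,0,0],[0,0,0]],"jaw":[255,255,255,255]}'; python3 - <<'E'
from v import *
# did B move between t=35 and now?
a=cv2.imread("pics/raw_top11.png").astype(int);b=cv2.imread("pics/raw_top12.png").astype(int)
for v in range(198,228,2):print(v,a[v,286:291].mean(0).round().tolist(),b[v,286:291].mean(0).round().tolist())
E
```

```text
time: 40.97
eef_pos: [0.5187, 0.0926, 0.041]
tcp_rot: [0.053, 0.999, -0.0, -0.001]
contact_force: [0.7, -0.7, -0.7]
opening: 0.178
time: 41.3
eef_pos: [0.5191, 0.0926, 0.0375]
tcp_rot: [0.053, 0.999, -0.0, -0.0]
contact_force: [0.1, -0.1, 0.1]
opening: 0.178
198 [37.0, 47.0, 60.0] [80.0, 85.0, 94.0]
200 [41.0, 51.0, 65.0] [86.0, 93.0, 96.0]
202 [44.0, 55.0, 68.0] [73.0, 77.0, 76.0]
204 [43.0, 55.0, 68.0] [72.0, 75.0, 69.0]
206 [43.0, 56.0, 69.0] [91.0, 95.0, 86.0]
208 [47.0, 60.0, 73.0] [120.0, 124.0, 115.0]
210 [51.0, 64.0, 78.0] [114.0, 118.0, 107.0]
212 [58.0, 70.0, 85.0] [114.0, 120.0, 112.0]
214 [58.0, 71.0, 85.0] [139.0, 160.0, 168.0]
216 [55.0, 65.0, 80.0] [140.0, 160.0, 168.0]
218 [52.0, 64.0, 77.0] [141.0, 162.0, 169.0]
220 [48.0, 59.0, 73.0] [141.0, 162.0, 170.0]
222 [46.0, 57.0, 71.0] [143.0, 164.0, 172.0]
224 [41.0, 52.0, 64.0] [120.0, 129.0, 125.0]
226 [41.0, 52.0, 63.0] [113.0, 118.0, 109.0]
```

```bash
python3 -m jog '{"travel":[[0,0,0],[0,0,0],[0,0,0],[0,0,0],[0,0,0]],"dr":[[0,0,0],[0,0,0],[0,0,0],[0,0,0],[0,0,0]],"jaw":[230,200,180,160,160]}' 20 && python3 -m jog '{"travel":[[0,0,0],[0,0,10],[0,0,20],[-20,2,10],[-19,2,0]],"dr":[[0,0,0],[0,0,0],[0,0,0],[0,0,0],[0,0,0]],"jaw":[160,160,160,160,255]}' && python3 -m jog '{"travel":[[0,0,0],[0,0,0],[0,0,0],[0,0,0],[0,0,0]],"dr":[[0,0,0],[0,0,0],[0,0,0],[0,0,0],[0,0,0]],"jaw":[255,255,255,255,255]}' && python3 -m jog '{"travel":[[0,0,-20],[0,0,-13],[0,0,-3],[0,0,0],[0,0,0]],"dr":[[0,0,0],[0,0,0],[0,0,0],[0,0,0],[0,0,0]],"jaw":[255,255,255,255,255]}' && python3 -m jog '{"travel":[[5,-0.5,0],[6,-0.6,0],[6,-0.6,0],[4,-0.4,0],[2,-0.2,0]],"dr":[[0,0,0],[0,0,0],[0,0,0],[0,0,0],[0,0,0]],"jaw":[255,255,255,255,255]}' && python3 -m jog '{"travel":[[2,-0.2,0],[2,-0.2,0],[2,-0.2,0],[1.5,-0.2,0],[0,0,0]],"dr":[[0,0,0],[0,0,0],[0,0,0],[0,0,0],[0,0,0]],"jaw":[255,255,255,255,255]}'
```

```text
time: 41.72
eef_pos: [0.5191, 0.0926, 0.0376]
tcp_rot: [0.053, 0.999, -0.0, 0.0]
contact_force: [0.8, -0.3, 0.0]
opening: 0.371
time: 42.13
eef_pos: [0.4827, 0.0965, 0.0813]
tcp_rot: [0.053, 0.999, 0.0, 0.003]
contact_force: [0.3, 1.3, -0.2]
opening: 0.248
time: 42.55
eef_pos: [0.4808, 0.0965, 0.0775]
tcp_rot: [0.053, 0.999, -0.0, 0.0]
contact_force: [-0.1, 0.4, -0.4]
opening: -0.002
time: 42.97
eef_pos: [0.4805, 0.0965, 0.0417]
tcp_rot: [0.053, 0.999, -0.0, -0.0]
contact_force: [-0.1, -0.1, -0.2]
opening: 0.001
time: 43.38
eef_pos: [0.5043, 0.0942, 0.0421]
tcp_rot: [0.053, 0.999, 0.0, 0.001]
contact_force: [-0.1, -0.3, 0.5]
opening: -0.004
time: 43.8
eef_pos: [0.5109, 0.0935, 0.0416]
tcp_rot: [0.053, 0.999, 0.0, 0.0]
contact_force: [0.2, 0.1, 0.6]
opening: -0.002
```

```bash
python3 -m jog '{"travel":[[2,-0.2,0],[2,-0.2,0],[2,-0.2,0],[0,0,0],[0,0,0]],"dr":[[0,0,0],[0,0,0],[0,0,0],[0,0,0],[0,0,0]],"jaw":[255,255,255,255,255]}' && python3 -m jog '{"travel":[[1,-0.1,0],[1,-0.1,0],[0,0,0],[0,0,0]],"dr":[[0,0,0],[0,0,0],[0,0,0],[0,0,0]],"jaw":[255,255,255,255]}' && python3 -m jog '{"travel":[[1,-0.1,0],[0,0,0],[0,0,0]],"dr":[[0,0,0],[0,0,0],[0,0,0]],"jaw":[255,255,255]}'
```

```text
time: 44.22
eef_pos: [0.5168, 0.0929, 0.0416]
tcp_rot: [0.053, 0.999, 0.0, 0.0]
contact_force: [-0.6, 0.4, -0.0]
opening: 0.003
time: 44.55
eef_pos: [0.5186, 0.0927, 0.0415]
tcp_rot: [0.053, 0.999, -0.0, 0.0]
contact_force: [0.2, 0.5, -0.1]
opening: -0.001
time: 44.8
eef_pos: [0.5193, 0.0926, 0.0414]
tcp_rot: [0.053, 0.999, -0.0, -0.0]
contact_force: [-1.8, 0.1, 0.5]
opening: -0.001
```

```bash
python3 -m jog '{"travel":[[-1,0.1,0],[-1,0.1,0],[-3,0.3,0],[-5,0.5,5],[0,0,25]],"dr":[[0,0,0],[0,0,0],[0,0,0],[0,0,0],[0,0,0]],"jaw":[255,255,255,255,255]}' && python3 -m jog '{"travel":[[-8,0,15],[-8,-32,0],[-11,-36,0],[-11,-36,0],[-7,-28,0]],"dr":[[0,0,0],[0,0,0],[0,0,0],[0,0,0],[0,0,0]],"jaw":[255,255,255,255,255]}' && python3 -m jog '{"travel":[[0,0,0],[0,0,0],[0,0,0]],"dr":[[0,0,0],[0,0,0],[0,0,0]],"jaw":[255,255,255]}'; python3 - <<'E'
from v import *
C=np.zeros((375,800,3),np.uint8)
t=grab("top",13);s=grab("scene",13)
put(C,crop(t,215,180,80,75,5),0,0);put(C,crop(s,215,130,80,75,5),400,0);cv2.imwrite("pics/g13.png",C)
E
```

```text
time: 45.22
eef_pos: [0.5048, 0.0937, 0.0677]
tcp_rot: [0.053, 0.999, -0.0, -0.005]
contact_force: [-0.5, -0.0, -0.6]
opening: 0.0
time: 45.63
eef_pos: [0.4633, -0.0398, 0.087]
tcp_rot: [0.053, 0.999, -0.0, 0.0]
contact_force: [0.3, 0.5, -0.2]
opening: 0.001
time: 45.88
eef_pos: [0.4645, -0.0382, 0.0868]
tcp_rot: [0.053, 0.999, 0.0, 0.0]
contact_force: [0.2, 0.1, -0.5]
opening: -0.003
```

View pics/g13.png

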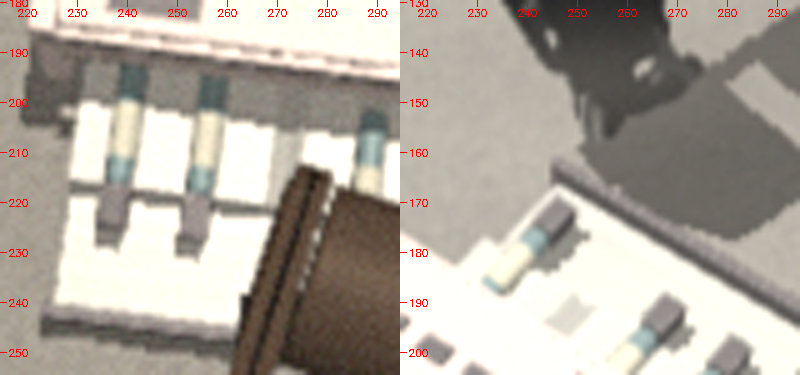

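```bash
python3 -m jog '{"travel":[[0,-1.5,-20],[0,0,-20],[0,0,-4],[0,0,0],[0,0,0]],"dr":[[0,0,0],[0,0,0],[0,0,0],[0,0,0],[0,0,0]],"jaw":[255,255,255,255,255]}' && python3 -m jog '{"travel":[[5,-0.5,0],[6,-0.6,0],[6,-0.6,0],[4,-0.4,0],[2,-0.2,0]],"dr":[[0,0,0],[0,0,0],[0,0,0],[0,0,0],[0,0,0]],"jaw":[255,255,255,255,255]}' && python3 -m jog '{"travel":[[2,-0.2,0],[2,-0.2,0],[2,-0.2,0],[2,-0.2,0],[0,0,0]],"dr":[[0,0,0],[0,0,0],[0,0,0],[0,0,0],[0,0,0]],"jaw":[255,255,255,255,255]}' && python3 -m jog '{"travel":[[2,-0.2,0],[1,-0.1,0],[1,-0.1,0],[0,0,0],[0,0,0]],"dr":[[0,0,0],[0,0,0],[0,0,0],[0,0,0],[0,0,0]],"jaw":[255,255,255,255,255]}'
```

```text
time: 46.4
eef_pos: [0.4647, -0.0393, 0.0427]
tcp_rot: [0.052, 0.999, 0.0, -0.0]
contact_force: [0.3, -0.2, 0.3]
opening: 0.001
time: 46.82
eef_pos: [0.4889, -0.0425, 0.0431]
tcp_rot: [0.053, 0.999, -0.0, 0.001]
contact_force: [-0.0, 0.8, -1.2]
opening: -0.002
time: 47.23
eef_pos: [0.4959, -0.0431, 0.0426]
tcp_rot: [0.053, 0.999, -0.0, 0.0]
contact_force: [0.3, -0.2, -0.6]
opening: -0.002
time: 47.65
eef_pos: [0.4996, -0.0434, 0.0425]
tcp_rot: [0.053, 0.999, -0.0, 0.0]
contact_force: [-0.2, -0.1, -0.5]
opening: -0.002
```

```bash
python3 -m jog '{"travel":[[1.5,-0.1,0],[1.5,-0.2,0],[0,0,0],[0,0,0]],"dr":[[0,0,0],[0,0,0],[0,0,0],[0,0,0]],"jaw":[255,255,255,255]}' && python3 -m jog '{"travel":[[1.3,-0.1,0],[0,0,0],[0,0,0],[0,0,0]],"dr":[[0,0,0],[0,0,0],[0,0,0],[0,0,0]],"jaw":[255,255,255,255]}' && python3 -m jog '{"travel":[[1,-0.1,0],[0,0,0],[0,0,0]],"dr":[[0,0,0],[0,0,0],[0,0,0]],"jaw":[255,255,255]}'
```

```text
time: 47.98
eef_pos: [0.5027, -0.0437, 0.0426]
tcp_rot: [0.053, 0.999, -0.0, 0.0]
contact_force: [0.8, 0.5, -0.7]
opening: 0.0
time: 48.32
eef_pos: [0.5039, -0.0438, 0.0425]
tcp_rot: [0.053, 0.999, 0.0, 0.0]
contact_force: [-0.3, 0.2, 0.5]
opening: -0.007
time: 48.57
eef_pos: [0.5044, -0.0438, 0.0424]
tcp_rot: [0.053, 0.999, 0.0, -0.001]
contact_force: [-2.1, 0.5, 0.9]
opening: -0.002
```

```bash
python3 -m jog '{"travel":[[-1,0.1,0],[-1,0.1,0],[-4,0.4,0],[-5,0.5,5],[-8,0,25]],"dr":[[0,0,0],[0,0,0],[0,0,0],[0,0,0],[0,0,0]],"jaw":[255,255,255,255,255]}' && python3 -m jog '{"travel":[[-10,-32,15],[-10,-38,10],[-5,-38,0],[-5,-38,0],[0,-38,0]],"dr":[[0,0,0],[0,0,0],[0,0,0],[0,0,0],[0,0,0]],"jaw":[255,255,255,255,255]}' && python3 -m jog '{"travel":[[0,0,0],[0,0,0]],"dr":[[0,0,0],[0,0,0]],"jaw":[255,255]}'; python3 - <<'E'
from v import *
t=grab("top",14);s=grab("scene",14)
ex=np.array([.9945,-.1045,0]);st={1:[.6337,.0813,.045],2:[.6289,.0355,.045],4:[.6193,-.0560,.045]}
for k,p in st.items():
    # sample image along the groove axis (top of tube z=.053), print R-B profile -> band transitions
    d=np.arange(10,125,1);q=np.array([proj("top",np.array(p)+[0,0,.008]-ex*x/1000) for x in d]).astype(np.float32)
    g=cv2.remap(t,q[:,0].reshape(-1,1),q[:,1].reshape(-1,1),cv2.INTER_LINEAR)[:,0].astype(int)
    rb=g[:,2]-g[:,0];tr=[(int(d[i]),int(rb[i])) for i in range(0,len(d),5)];print(k,tr)
    print("  sum",[(int(d[i]),int(g[i].sum()//3)) for i in range(0,len(d),5)])
C=np.zeros((600,800,3),np.uint8);put(C,crop(t,210,175,110,80,5),0,0);put(C,crop(s,215,125,80,65,5),400,275);cv2.imwrite("pics/g14.png",C)
E
```

```text
time: 48.98
eef_pos: [0.4825, -0.0419, 0.0693]
tcp_rot: [0.053, 0.999, 0.001, -0.004]
contact_force: [-0.1, 0.2, -0.7]
opening: -0.003
time: 49.4
eef_pos: [0.4548, -0.2282, 0.0984]
tcp_rot: [0.053, 0.999, -0.0, 0.0]
contact_force: [1.4, 0.5, -0.4]
opening: 0.005
time: 49.57
eef_pos: [0.4556, -0.2286, 0.0981]
tcp_rot: [0.055, 0.999, -0.0, 0.0]
contact_force: [0.6, 0.6, 0.3]
opening: -0.0
1 [(10, 11), (15, -3), (20, -7), (25, -4), (30, -6), (35, 22), (40, 31), (45, 31), (50, 31), (55, 31), (60, 29), (65, 6), (70, -8), (75, -10), (80, 2), (85, 10), (90, 11), (95, 10), (100, 9), (105, 7), (110, 10), (115, 13), (120, 21)]
  sum [(10, 81), (15, 71), (20, 65), (25, 65), (30, 85), (35, 158), (40, 167), (45, 168), (50, 168), (55, 167), (60, 166), (65, 139), (70, 130), (75, 121), (80, 110), (85, 101), (90, 100), (95, 102), (100, 99), (105, 74), (110, 96), (115, 130), (120, 188)]
2 [(10, 13), (15, -3), (20, -9), (25, -6), (30, -5), (35, 22), (40, 29), (45, 30), (50, 31), (55, 32), (60, 30), (65, 5), (70, -8), (75, -9), (80, 0), (85, 11), (90, 11), (95, 12), (100, 11), (105, 6), (110, 10), (115, 15), (120, 21)]
  sum [(10, 81), (15, 70), (20, 69), (25, 70), (30, 72), (35, 147), (40, 171), (45, 167), (50, 166), (55, 167), (60, 167), (65, 142), (70, 132), (75, 121), (80, 102), (85, 106), (90, 108), (95, 109), (100, 108), (105, 81), (110, 96), (115, 133), (120, 189)]
4 [(10, 12), (15, -3), (20, -6), (25, -4), (30, -4), (35, 19), (40, 33), (45, 29), (50, 30), (55, 30), (60, 31), (65, 11), (70, -8), (75, -10), (80, -1), (85, 12), (90, 11), (95, 13), (100, 12), (105, 8), (110, 12), (115, 9), (120, 21)]
  sum [(10, 83), (15, 72), (20, 68), (25, 67), (30, 71), (35, 145), (40, 168), (45, 167), (50, 167), (55, 168), (60, 165), (65, 146), (70, 133), (75, 126), (80, 98), (85, 113), (90, 113), (95, 113), (100, 113), (105, 85), (110, 93), (115, 97), (120, 192)]
```

```bash
python3 -m jog '{"travel":[[-4,30,5],[-4,37,0],[-4,37,0],[-4,37,0],[0,37,0]],"dr":[[0,0,0],[0,0,0],[0,0,0],[0,0,0],[0,0,0]],"jaw":[255,255,255,255,255]}' && python3 -m jog '{"travel":[[0,37,0],[0,30,0],[0,16,0],[0,0,0],[0,0,0]],"dr":[[0,0,0],[0,0,0],[0,0,0],[0,0,0],[0,0,0]],"jaw":[255,255,255,255,255]}' && python3 -m jog '{"travel":[[0,0,-25],[0,0,-30],[0,0,-20],[0,0,-5],[0,0,0]],"dr":[[0,0,0],[0,0,0],[0,0,0],[0,0,0],[0,0,0]],"jaw":[255,255,255,255,255]}' && python3 -m jog '{"travel":[[0,0,0],[0,0,0]],"dr":[[0,0,0],[0,0,0]],"jaw":[255,255]}'; python3 - <<'E'
from v import *
s=cv2.imread("pics/raw_scene14.png");t=cv2.imread("pics/raw_top14.png")
ex=np.array([.9945,-.1045,0])
d=np.arange(120,170,2)
for n,im in(("top",t),("scene",s)):
    q=np.array([proj(n,np.array([.6265,.0126,.035])-ex*x/1000) for x in d]).astype(np.float32)
    g=cv2.remap(im,q[:,0].reshape(-1,1),q[:,1].reshape(-1,1),1)[:,0].astype(int).sum(1)//3
    print(n,list(zip(d.tolist(),g.tolist())))
E
```

```text
time: 50.08
eef_pos: [0.4382, -0.0456, 0.1021]
tcp_rot: [0.052, 0.999, 0.0, -0.001]
contact_force: [0.9, 1.0, 0.2]
opening: -0.004
time: 50.5
eef_pos: [0.439, 0.0359, 0.1023]
tcp_rot: [0.051, 0.999, -0.0, -0.0]
contact_force: [-1.0, -0.1, 0.2]
opening: -0.003
time: 50.92
eef_pos: [0.4382, 0.0339, 0.021]
tcp_rot: [0.053, 0.999, 0.0, -0.002]
contact_force: [-0.5, 0.3, 0.4]
opening: -0.001
time: 51.08
eef_pos: [0.4412, 0.0337, 0.024]
tcp_rot: [0.053, 0.999, -0.0, 0.001]
contact_force: [0.1, 0.6, -0.1]
opening: -0.001
top [(120, 189), (122, 188), (124, 189), (126, 189), (128, 188), (130, 186), (132, 187), (134, 188), (136, 189), (138, 188), (140, 189), (142, 190), (144, 190), (146, 172), (148, 145), (150, 118), (152, 109), (154, 98), (156, 79), (158, 54), (160, 60), (162, 64), (164, 68), (166, 78), (168, 98)]
scene [(120, 178), (122, 177), (124, 177), (126, 177), (128, 179), (130, 180), (132, 181), (134, 181), (136, 175), (138, 161), (140, 128), (142, 88), (144, 72), (146, 66), (148, 73), (150, 89), (152, 104), (154, 107), (156, 112), (158, 119), (160, 125), (162, 129), (164, 129), (166, 128), (168, 128)]
```

```bash
python3 -m jog '{"travel":[[4,-0.4,-2],[5,-0.5,-1],[3,-0.3,0],[2,-0.2,0],[1,-0.1,0]],"dr":[[0,0,0],[0,0,0],[0,0,0],[0,0,0],[0,0,0]],"jaw":[255,255,255,255,255]}' && python3 -m jog '{"travel":[[1,-0.1,0],[1,-0.1,0],[1,-0.1,0],[1,-0.1,0],[1,-0.1,0]],"dr":[[0,0,0],[0,0,0],[0,0,0],[0,0,0],[0,0,0]],"jaw":[255,255,255,255,255]}' && python3 -m jog '{"travel":[[1,-0.1,0],[1,-0.1,0],[1.5,-0.2,0],[2,-0.2,0],[2,-0.2,0]],"dr":[[0,0,0],[0,0,0],[0,0,0],[0,0,0],[0,0,0]],"jaw":[255,255,255,255,255]}'
```

```text
time: 51.5
eef_pos: [0.4556, 0.0326, 0.0199]
tcp_rot: [0.053, 0.999, -0.0, 0.0]
contact_force: [0.2, -0.3, 1.0]
opening: -0.001
time: 51.92
eef_pos: [0.4598, 0.0322, 0.0195]
tcp_rot: [0.053, 0.999, 0.0, -0.0]
contact_force: [-0.6, -0.0, 0.7]
opening: 0.003
time: 52.33
eef_pos: [0.4666, 0.0315, 0.0191]
tcp_rot: [0.053, 0.999, 0.0, -0.001]
contact_force: [-4.8, 0.2, 2.2]
opening: 0.003
```

```bash
python3 -m jog '{"travel":[[3,-0.3,0],[3.5,-0.4,0],[4,-0.4,0],[4,-0.4,0],[4,-0.4,0]],"dr":[[0,0,0],[0,0,0],[0,0,0],[0,0,0],[0,0,0]],"jaw":[255,255,255,255,255]}' && python3 -m jog '{"travel":[[4,-0.4,0],[4,-0.4,0],[4,-0.4,0],[4,-0.4,0],[4,-0.4,0]],"dr":[[0,0,0],[0,0,0],[0,0,0],[0,0,0],[0,0,0]],"jaw":[255,255,255,255,255]}' && python3 -m jog '{"travel":[[4,-0.4,0],[4,-0.4,0],[4,-0.4,0],[4,-0.4,0],[4,-0.4,0]],"dr":[[0,0,0],[0,0,0],[0,0,0],[0,0,0],[0,0,0]],"jaw":[255,255,255,255,255]}' && python3 -m jog '{"travel":[[4,-0.4,0],[3,-0.3,0],[2,-0.2,0],[1,-0.1,0],[0,0,0]],"dr":[[0,0,0],[0,0,0],[0,0,0],[0,0,0],[0,0,0]],"jaw":[255,255,255,255,255]}'
```

```text
time: 52.75
eef_pos: [0.4851, 0.0295, 0.0191]
tcp_rot: [0.053, 0.999, -0.0, -0.001]
contact_force: [-5.2, 0.1, 3.1]
opening: 0.004
time: 53.17
eef_pos: [0.5051, 0.0273, 0.0191]
tcp_rot: [0.053, 0.999, -0.0, -0.001]
contact_force: [-5.8, -0.1, 3.3]
opening: -0.0
time: 53.58
eef_pos: [0.5251, 0.0252, 0.0191]
tcp_rot: [0.053, 0.999, -0.0, -0.002]
contact_force: [-5.9, -2.1, 3.5]
opening: 0.003
time: 54.0
eef_pos: [0.5357, 0.024, 0.0191]
tcp_rot: [0.053, 0.999, -0.0, -0.001]
contact_force: [-4.6, -2.5, 1.3]
opening: -0.001
```

```bash
python3 -m jog '{"travel":[[0,0,0.5],[0,0,0.5],[0,0,0.5],[0,0,0],[0,0,0]],"dr":[[-0.4,-4,0],[-0.4,-4,0],[-0.4,-4,0],[-0.4,-4,0],[-0.4,-4,0]],"jaw":[255,255,255,255,255]}' && python3 -m jog '{"travel":[[0,0,0],[0,0,0],[0,0,0]],"dr":[[-0.4,-4,0],[0,0,0],[0,0,0]],"jaw":[255,255,255]}'
```

```text
time: 54.42
eef_pos: [0.5348, 0.0247, 0.0201]
tcp_rot: [0.052, 0.983, -0.008, 0.175]
contact_force: [-3.0, 0.5, -1.8]
opening: -0.0
time: 54.67
eef_pos: [0.5334, 0.0251, 0.0193]
tcp_rot: [0.052, 0.977, -0.009, 0.205]
contact_force: [-4.0, 0.9, -3.6]
opening: 0.008
```

```bash
python3 -m jog '{"travel":[[1,-0.1,0],[2,-0.2,0],[3,-0.3,0],[4,-0.4,0],[4,-0.4,0]],"dr":[[0,0,0],[0,0,0],[0,0,0],[0,0,0],[0,0,0]],"jaw":[255,255,255,255,255]}' && python3 -m jog '{"travel":[[4,-0.4,0],[4,-0.4,0],[4,-0.4,0],[4,-0.4,0],[4,-0.4,0]],"dr":[[0,0,0],[0,0,0],[0,0,0],[0,0,0],[0,0,0]],"jaw":[255,255,255,255,255]}' && python3 -m jog '{"travel":[[3,-0.3,0],[3,-0.3,0],[2,-0.2,0],[2,-0.2,0],[1,-0.1,0]],"dr":[[0,0,0],[0,0,0],[0,0,0],[0,0,0],[0,0,0]],"jaw":[255,255,255,255,255]}' && python3 -m jog '{"travel":[[0,0,0],[0,0,0]],"dr":[[0,0,0],[0,0,0]],"jaw":[255,255]}'
```

```text
time: 55.08
eef_pos: [0.5487, 0.0234, 0.0196]
tcp_rot: [0.052, 0.977, -0.009, 0.206]
contact_force: [-6.9, -0.1, -2.6]
opening: -0.0
time: 55.5
eef_pos: [0.5682, 0.0213, 0.0194]
tcp_rot: [0.052, 0.977, -0.009, 0.205]
contact_force: [-11.5, -0.9, 2.0]
opening: 0.004
time: 55.92
eef_pos: [0.5794, 0.0201, 0.0196]
tcp_rot: [0.052, 0.977, -0.01, 0.205]
contact_force: [-6.1, 0.3, -1.2]
opening: 0.004
time: 56.08
eef_pos: [0.5797, 0.02, 0.0196]
tcp_rot: [0.052, 0.977, -0.01, 0.206]
contact_force: [-6.3, -0.5, -2.3]
opening: 0.004
```

```bash
python3 -m jog '{"travel":[[1,-0.1,0],[1,-0.1,0],[1,-0.1,0],[1,-0.1,0],[0,0,0]],"dr":[[0,0,0],[0,0,0],[0,0,0],[0,0,0],[0,0,0]],"jaw":[255,255,255,255,255]}' && python3 -m jog '{"travel":[[1,-0.1,0],[1,-0.1,0],[0,0,0],[0,0,0]],"dr":[[0,0,0],[0,0,0],[0,0,0],[0,0,0]],"jaw":[255,255,255,255]}' && python3 -m jog '{"travel":[[1,-0.1,0],[1,-0.1,0],[0,0,0]],"dr":[[0,0,0],[0,0,0],[0,0,0]],"jaw":[255,255,255]}'
```

```text
time: 56.5
eef_pos: [0.5838, 0.0196, 0.0197]
tcp_rot: [0.052, 0.977, -0.01, 0.206]
contact_force: [-5.9, -0.4, -3.5]
opening: 0.005
time: 56.83
eef_pos: [0.587, 0.0193, 0.0206]
tcp_rot: [0.052, 0.977, -0.01, 0.208]
contact_force: [-4.2, -0.2, -2.5]
opening: 0.002
time: 57.08
eef_pos: [0.5887, 0.0192, 0.0207]
tcp_rot: [0.052, 0.977, -0.01, 0.208]
contact_force: [-4.7, 0.5, -2.5]
opening: 0.001
```

```bash
python3 -m jog '{"travel":[[1,-0.1,0],[0,0,0],[0,0,0]],"dr":[[0,0,0],[0,0,0],[0,0,0]],"jaw":[255,255,255]}' && python3 -m jog '{"travel":[[1,-0.1,0],[0,0,0],[0,0,0]],"dr":[[0,0,0],[0,0,0],[0,0,0]],"jaw":[255,255,255]}' && python3 -m jog '{"travel":[[1,-0.1,0],[0,0,0],[0,0,0]],"dr":[[0,0,0],[0,0,0],[0,0,0]],"jaw":[255,255,255]}'
```

```text
time: 57.33
eef_pos: [0.5897, 0.0191, 0.0208]
tcp_rot: [0.052, 0.977, -0.01, 0.208]
contact_force: [-4.8, 0.4, -3.5]
opening: -0.004
time: 57.58
eef_pos: [0.5907, 0.019, 0.0209]
tcp_rot: [0.052, 0.977, -0.01, 0.208]
contact_force: [-4.0, 0.3, -2.9]
opening: -0.001
time: 57.83
eef_pos: [0.5918, 0.0189, 0.021]
tcp_rot: [0.052, 0.977, -0.01, 0.209]
contact_force: [-4.7, -0.5, -3.2]
opening: 0.005
```

```bash
python3 -m jog '{"travel":[[1,-0.1,0],[0,0,0],[0,0,0]],"dr":[[0,0,0],[0,0,0],[0,0,0]],"jaw":[255,255,255]}' && python3 -m jog '{"travel":[[1,-0.1,0],[0,0,0],[0,0,0]],"dr":[[0,0,0],[0,0,0],[0,0,0]],"jaw":[255,255,255]}' ; python3 - <<'E'
from v import *
s=grab("scene",15);t=grab("top",15)
ex=np.array([.9945,-.1045,0]);ey=np.array([.1045,.9945,0])
d=np.arange(0,46,2)
# along x in front of the face, lateral offset +-80mm from mid, at z=.035; d = mm in front of face
for n,im in(("top",t),("scene",s)):
  for l in(-.085,.085):
    q=np.array([proj(n,np.array([.6115,.0142,.035])+ey*l-ex*x/1000) for x in d]).astype(np.float32)
    g=cv2.remap(im,q[:,0].reshape(-1,1),q[:,1].reshape(-1,1),1)[:,0].astype(int).sum(1)//3
    g0=cv2.remap(cv2.imread(f"pics/raw_{n}0.png"),q[:,0].reshape(-1,1),q[:,1].reshape(-1,1),1)[:,0].astype(int).sum(1)//3
    print(n,l,"now",g.tolist(),"t0",g0.tolist())
E
```

```text
time: 58.08
eef_pos: [0.5929, 0.0188, 0.021]
tcp_rot: [0.052, 0.977, -0.01, 0.209]
contact_force: [-3.8, -0.5, -3.6]
opening: -0.006
time: 58.33
eef_pos: [0.5939, 0.0187, 0.021]
tcp_rot: [0.052, 0.977, -0.01, 0.209]
contact_force: [-5.0, -0.1, -4.3]
opening: -0.002
top -0.085 now [89, 75, 56, 55, 52, 48, 48, 49, 52, 63, 64, 64, 64, 66, 66, 66, 65, 64, 65, 83, 99, 111, 113] t0 [90, 91, 91, 86, 78, 68, 57, 51, 46, 41, 44, 51, 60, 63, 63, 61, 59, 59, 61, 78, 94, 107, 110]
top 0.085 now [81, 66, 59, 54, 50, 45, 45, 53, 61, 65, 65, 63, 65, 68, 64, 62, 62, 63, 81, 101, 114, 115, 114] t0 [88, 91, 90, 86, 77, 61, 52, 51, 46, 44, 47, 53, 58, 60, 62, 62, 60, 62, 78, 95, 106, 109, 110]
scene -0.085 now [192, 193, 194, 193, 193, 193, 193, 193, 193, 193, 193, 193, 193, 193, 193, 194, 193, 189, 187, 184, 173, 151, 133] t0 [178, 178, 179, 179, 179, 179, 179, 179, 179, 179, 179, 179, 179, 179, 179, 179, 178, 176, 174, 170, 160, 141, 124]
scene 0.085 now [173, 167, 171, 178, 178, 175, 171, 172, 169, 168, 172, 170, 169, 162, 167, 168, 169, 174, 180, 180, 167, 143, 132] t0 [159, 155, 159, 165, 165, 162, 158, 159, 156, 156, 159, 157, 157, 151, 155, 157, 157, 162, 167, 167, 155, 132, 121]
```

```bash
python3 -m jog '{"travel":[[-1,0.1,0],[-1.5,0.1,0],[-1.5,0.2,0],[-1.5,0.1,0],[-1.5,0.2,0]],"dr":[[0,0,0],[0,0,0],[0,0,0],[0,0,0],[0,0,0]],"jaw":[255,255,255,255,255]}' && python3 -m jog '{"travel":[[-1.5,0.2,0],[-1.5,0.1,0],[-1.5,0.2,0],[-1.5,0.1,0],[0,0,0]],"dr":[[0,0,0],[0,0,0],[0,0,0],[0,0,0],[0,0,0]],"jaw":[255,255,255,255,255]}' && python3 -m jog '{"travel":[[-2,0.2,0],[-2,0.2,0],[-2,0.2,0],[0,0,0],[0,0,0]],"dr":[[0,0,0],[0,0,0],[0,0,0],[0,0,0],[0,0,0]],"jaw":[255,255,255,255,255]}'; python3 - <<'E'
from v import *
t=grab("top",16)
ex=np.array([.9945,-.1045,0]);ey=np.array([.1045,.9945,0])
d=np.arange(0,46,2)
for l in(-.085,.085):
    q=np.array([proj("top",np.array([.6115,.0142,.035])+ey*l-ex*x/1000) for x in d]).astype(np.float32)
    f=lambda im:(cv2.remap(im,q[:,0].reshape(-1,1),q[:,1].reshape(-1,1),1)[:,0].astype(int).sum(1)//3).tolist()
    print(l,"now",f(t),"t0",f(cv2.imread("pics/raw_top0.png")))
E
```

```text
time: 58.85
eef_pos: [0.5872, 0.0194, 0.0215]
tcp_rot: [0.052, 0.976, -0.01, 0.209]
contact_force: [-3.0, 0.4, -1.3]
opening: 0.003
time: 59.27
eef_pos: [0.5818, 0.0198, 0.022]
tcp_rot: [0.052, 0.976, -0.01, 0.21]
contact_force: [-0.6, -0.4, 0.1]
opening: -0.005
time: 59.68
eef_pos: [0.5747, 0.0206, 0.0209]
tcp_rot: [0.052, 0.977, -0.01, 0.209]
contact_force: [-0.0, 1.1, 1.0]
opening: -0.004
-0.085 now [94, 96, 97, 91, 82, 69, 57, 51, 50, 47, 49, 54, 62, 65, 66, 64, 64, 63, 65, 81, 97, 112, 111] t0 [90, 91, 91, 86, 78, 68, 57, 51, 46, 41, 44, 51, 60, 63, 63, 61, 59, 59, 61, 78, 94, 107, 110]
0.085 now [95, 94, 93, 86, 75, 61, 54, 55, 49, 48, 52, 58, 63, 66, 64, 63, 64, 64, 81, 100, 112, 115, 114] t0 [88, 91, 90, 86, 77, 61, 52, 51, 46, 44, 47, 53, 58, 60, 62, 62, 60, 62, 78, 95, 106, 109, 110]
```

```bash
python3 -m jog '{"travel":[[-8,0.8,0],[-15,1.5,5],[-20,2,15],[-20,2,30],[-10,0,35]],"dr":[[0,0,0],[0.4,4,0],[0.4,4,0],[0.4,4,0],[0.4,4,0]],"jaw":[255,255,255,255,255]}' && python3 -m jog '{"travel":[[-5,20,35],[-5,35,30],[0,35,20],[0,35,0],[0,35,0]],"dr":[[0.4,4,0],[0.4,4,0],[0,0,0],[0,0,0],[0,0,0]],"jaw":[255,255,255,255,255]}' && python3 -m jog '{"travel":[[0,35,0],[0,25,0],[0,0,0],[0,0,0],[0,0,0]],"dr":[[0,0,0],[0,0,0],[0,0,0],[0,0,0],[0,0,0]],"jaw":[255,255,255,255,255]}' && python3 -m jog '{"travel":[[0,0,0],[0,0,0],[0,0,0]],"dr":[[0,0,0],[0,0,0],[0,0,0]],"jaw":[255,255,255]}'; python3 - <<'E'
from v import *
C=np.zeros((600,800,3),np.uint8)
t=grab("top",17);s=grab("scene",17)
put(C,crop(t,212,155,110,65,5),0,0);put(C,crop(s,150,100,50,50,4),560,0);put(C,crop(t,355,220,60,60,4),560,210)
C[330:600,0:360]=cv2.resize(t,(360,270));C[460:600,560:747]=cv2.resize(s,(187,140))
cv2.imwrite("pics/g17.png",C);print(np.abs(get_state()["dq"]).max())
for n,im,(a,b,c,d) in(("scene",s,(155,105,200,150)),("top",t,(366,236,408,268))):print(n,"pin diff vs start",(np.abs(cv2.imread(f"pics/raw_{n}0.png")[b:d,a:c].astype(int)-im[b:d,a:c]).max(2)>40).sum())
E
```

```text
time: 60.15
eef_pos: [0.4968, 0.0278, 0.1039]
tcp_rot: [0.053, 0.997, -0.003, 0.064]
contact_force: [1.0, -0.1, -1.2]
opening: -0.002
time: 60.57
eef_pos: [0.4931, 0.185, 0.1904]
tcp_rot: [0.053, 0.999, 0.001, 0.002]
contact_force: [0.4, -0.2, 0.2]
opening: 0.0
time: 60.98
eef_pos: [0.4919, 0.2429, 0.1876]
tcp_rot: [0.053, 0.999, -0.0, -0.0]
contact_force: [0.3, -0.0, 0.2]
opening: 0.003
time: 61.23
eef_pos: [0.4925, 0.2423, 0.188]
tcp_rot: [0.054, 0.999, -0.0, -0.0]
contact_force: [0.0, 0.1, 0.1]
opening: -0.001
0.005755169150931227
scene pin diff vs start 3
top pin diff vs start 14
```

View pics/g17.png

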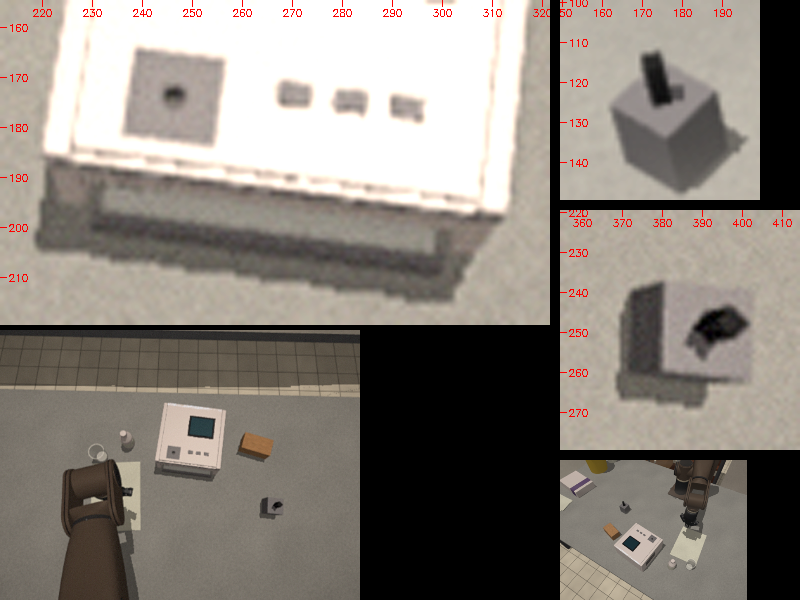

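```bash
python3 -c "
from plant import *
print(sign_off())"
```

```text
the job is handed in; nothing more can be done
None
```

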